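Plug-gauge a sensor block and show the gauge tip at the lens

TASK

Set the aluminium sensor block on the sloping bed of the raised nest, flared mouth uphill, flat on the bed between the corner lugs and down against the lower stop, and let go of it. Then take the plug gauge from its cradle, push its probe into the block's flared tube until the collar stops on the mouth, draw it fully out again, and finish while still holding the gauge in the air, clear of everything else: level, still, its tip about 4 cm in front of the middle of the upright magnifying lens, on the side that faces the nest. Leave the block in the nest and do not disturb the other things on the bench.

Things in the scene. Friction and masses are not known exactly. Their poses are not given: they have to be found in the camera images.
- block: Loose aluminium sensor block, about 0.38 kg: 64 long (x), 36 wide (y), 44 high (z), with a flared steel tube sticking out 16 from its +x end. Origin: centre of the 64 x 36 underside. A bore 12 in diameter runs right through along x, 22 above the underside. Starts upright on the bench, mouth pointing away from the robot within about 35 degrees.
- mouth (a point): Centre of the flared tube's rim on the block, 48 ahead of the block's origin along +x and 22 above its underside. The rim is 28 across outside, about 23 inside, narrowing to 12 within 10.
- nest: Fixed grey nest: base plate 110 (x) x 80 (y) x 12 high on the bench, and a column 30 x 26 that carries the tilted bed. Origin: centre of the base plate's underside. Its +x (uphill) points away from the robot within about 20 degrees.
- bed: The nest's fixed bed. Origin on its surface, 75 above the bench, over the nest's origin; x points uphill along the surface (20 deg = 0.35 rad above level), z square to it. Surface 55 wide. Lower stop: face at x = -32, 8 thick, 14 high; a block against it has its origin at the bed's. Four lugs 12 long, 8 high at x = +-25 leave 43 between them across y; sides open from x = -19 to 19.
- gauge: Loose plug gauge, 0.16 kg. Origin on its axis at the collar's front face; x points to the tip. Probe: steel rod 8 in diameter, x = 0 to 64. Collar: 30 in diameter, x = -8 to 0. Handle: black bar 16 x 16, x = -108 to -8; centre of mass x = -42. Starts level in its cradle, axis 48 above the bench, tip towards the robot within about 20 degrees; free to grip across the handle from x = -90 to -28.
- gauge_tip (a point): The end of the probe, on the gauge's axis, 64 ahead of its origin.
- cradle: Fixed grey cradle for the gauge: base plate 120 x 50 x 8 and two notched posts 30 wide and 10 long at x = +-37, with 20 wide notches, floor of the notch 40 and post tops 48 above the bench. Origin: centre of the base's underside. Its x axis points the way the gauge's tip points.
- lens: Fixed upright magnifying lens on a white stand: round foot 84 across, thin post 14 across, ring 78 across outside and 10 thick, standing upright with its centre 145 above the bench, over the origin (centre of the foot's underside). The ring's plane is the x-z plane; the viewing side is its -y side, towards the nest.
- view_point (a point): Point 40 in front of the lens's centre on the viewing side (lens -y), 145 above the bench: where the tip is to be shown.
- screwdriver: Bystander: screwdriver with a white handle, lying at the far middle of the bench. Origin: its underside.
- heatsink: Bystander: finned aluminium heat sink, 50 x 45 x 26. Origin: its underside.
- meter: Bystander: grey hand meter, 150 x 75 x 32. Origin: its underside.
- jar: Bystander: small amber jar, 52 across, 55 high. Origin: its underside.
- bottle: Bystander: white bottle, 52 across, 140 high. Origin: its underside.
- adapter: Bystander: steel adapter ring, 44 across, 20 high. Origin: its underside.
Not all that is in view belongs to the job. Of the things that look like the nest, the smallest one is meant. What is shaped like the block but green is not meant.

How it is judged:
On the way, in this order (a step that is already met when the one before it is completed fails the run):
1. the block lies flat on the sloping bed, mouth uphill, between the lugs and down at the stop, let go and at rest (x of block in the frame of bed between -0.005 and 0.01 m and y of block in the frame of bed between -0.007 and 0.007 m and z of block in the frame of bed between -0.003 and 0.004 m and x of mouth in the frame of bed above 0.035 m and angle between the z axis of block and the z axis of bed, either way round below 0.09 rad and contact force between the fingers and block below 0.1 N and linear speed of block below 0.02 m/s), for 0.2 s.
2. the gauge's probe is in the block's bore with the collar on the mouth (x of gauge in the frame of block between 0.044 and 0.0515 m and x of gauge_tip in the frame of block below -0.01 m and angle between the x axis of gauge and the x axis of block, either way round below 0.12 rad and y of gauge in the frame of block between -0.005 and 0.005 m and z of gauge in the frame of block between 0.017 and 0.027 m and x of block in the frame of bed between -0.005 and 0.01 m and y of block in the frame of bed between -0.007 and 0.007 m and z of block in the frame of bed between -0.003 and 0.004 m and x of mouth in the frame of bed above 0.035 m and angle between the z axis of block and the z axis of bed, either way round below 0.09 rad), for 0.1 s.
3. the probe is drawn fully out of the tube (x of gauge_tip in the frame of block above 0.053 m), for 0.1 s.
At the end, for the whole second after the job is handed in: Gauge held in the fingers, touching nothing else, still, level within 7 degrees, tip within 20 mm of the point 40 mm before the lens centre; block untouched on the bed, mouth uphill, within 10 mm of the stop and 7 mm of the middle, flat within 5 degrees; bystanders moved under 40 mm (x of block in the frame of bed between -0.005 and 0.01 m and y of block in the frame of bed between -0.007 and 0.007 m and z of block in the frame of bed between -0.003 and 0.004 m and x of mouth in the frame of bed above 0.035 m and angle between the z axis of block and the z axis of bed, either way round below 0.09 rad and contact force between each of the fingers, gauge and block below 0.1 N and distance between gauge_tip and view_point below 0.02 m and angle between gauge's own x axis and vertical between 1.4508 and 1.6908 rad and height (world z) of gauge above 0.1 m and contact force between the fingers and gauge above 1 N and linear speed of gauge below 0.02 m/s and angular speed of gauge below 0.2 rad/s and contact force between gauge and nest below 0.1 N and contact force between gauge and cradle below 0.1 N and contact force between gauge and lens below 0.1 N and contact force between gauge and screwdriver below 0.1 N and contact force between gauge and heatsink below 0.1 N and contact force between gauge and meter below 0.1 N and contact force between gauge and jar below 0.1 N and contact force between gauge and bottle below 0.1 N and contact force between gauge and adapter below 0.1 N); the arm keeps its last pose, push and grip.
It fails at once if another loose thing on the bench is moved more than 40 mm (distance of any of screwdriver, heatsink, meter, jar, bottle, adapter from where it was at the start of the episode above 0.04 m).
It also fails if it takes over 69 s, if anything falls off the work surface, if the arm or the gripper's body presses on something with over 40 N, if the wrist force passes 120 N, or if a joint passes its speed limit or range.

ROBOT

A 7-joint arm with a two-finger parallel gripper is mounted at the origin on the work surface. World frame = base frame: x ahead of the robot, y to its left, z up, the work surface at z = 0. Lengths are in m, angles in rad, forces in N, time in s.
With the tool pointing down it reaches from about 0.4 to 0.75 m from the base axis. Payload 19.5 kg.
Tool frame: the origin (TCP) lies midway between the tips of the shut fingers; the grasp point (between the pads) lies 19 mm behind it; z points along the fingers, y is the line along which they close (so a half turn about z gives the same grasp; the last joint's range is limited). The gripper opens to 85 mm and grips with 20 to 120 N. Pads are 22 mm wide; open, the fingers measure 114 mm over their backs; the gripper's body (76 mm by 85 mm) begins 54 mm behind the grasp point. The pads swing forward as they close: fully open they stand 13 mm farther back than shut.
Start: joints at [1.267, 0.707, -0.028, 1.485, 0.022, 0.951, -0.075], TCP at [0.149, -0.555, 0.231] pointing down, gripper open.
Joint ranges: [-2.71, 2.71], [-0.32, 2.16], [-1.57, 1.52], [0, 2.45], [-1.46, 4.6], [0, 2.02], [-2.83, 2.83]. Speed limits (rad/s): [1.89, 1.89, 2.57, 2.57, 3.01, 3.01, 3.01].

INTERFACE

Orientations are given as a unit quaternion [x, y, z, w].
In Python, from cell import get_obs, optics, ctrl gives the robot as it stands. The module is installed in compiled form; this text tells all that it offers.
- The arm moves only by the tool play_rows, never from a script. Its argument "moves" is a list of rows, each an object of numbers: "tx", "ty", "tz": the shift along the tool's x, y, z in cm; "wx", "wy", "wz": the turn, a rotation vector about the tool's x, y, z in degrees; "hand": the closure, from 0 (fully open) to 1 (shut). In form: [{"tx": .., "ty": .., "tz": .., "wx": .., "wy": .., "wz": .., "hand": ..}, ...]. A call has 1 to 20 rows; each row is the pose to reach, as a shift and turn from the pose commanded when the call began, along the tool's axes at that moment; what a row does not reach only later rows make up. A row lasts 1/8 s, in which the tool goes at most 62.5 mm and 10.7 degrees, less where a joint would pass 70% of its speed; a pose out of reach is approached as far as the arm can. A call with a gripper value outside its range is refused whole. The fingers move at their own pace and stop on an object; "grip_force" is the grip in N (left out, the last holds). Time passes only in rows, so rows that repeat a pose let the fingers close. It gives the time, the measured TCP pose, the force, the opening and the grip force at its end, in the units of the state.
- get_obs(): the state, without advancing time (a new reading comes with each control period).
- optics.snapshot(name): name is "scene" or "top" or "wrist"; returns a dict with "img" (480x640x3 uint8, blue, green, red), "fx", "fy", "cx", "cy" (pixels), "eye" and "orientation" of the camera in the world; the wrist camera has in their place "tool_from_camera" (4x4, takes a point from camera to tool coordinates, whose origin is the TCP and whose axes are the flange's). Camera axes: x right, y down, z forward; pixel columns grow to the right and rows downward; lengths in m; the calibration is good to about 2 mm. A picture is of the moment at which its call begins: read the wrist's pose just before it. There is no depth.
- ctrl.hand_in(): hands the job in; it is judged then, once.
Trained networks look in a picture, given as the dict that the camera call returned (one of the last four; its "shot" number tells which), for a name from the list of things; names that differ only in an ending like _2 or _b are one class to them, and where a whole thing is asked for, a point or a joint stands for the part that bears it (a point fixed in the world has none). Each returns a list of dicts, best first, with "conf" (0 to 1); they miss things now and then, are a little off and sometimes report something else, mostly with a low value. They report only what shows in the picture. A call takes as long as a camera call. They do not tell look-alikes from the thing itself.
- optics.find_in(picture, thing): "extent" ([left, top, width, height] in pixels, round what is visible of it).
- optics.masks_of(picture, thing): "mask" (480x640 bool, what is visible of it) and "extent" ([left, top, width, height] in pixels, round what is visible of it).
The state is a dict: "clock": time; "joint_positions": joint angles; "joint_vel": joint speeds; "tau": joint torques, N m; "eef_pos": TCP position; "ee_rot": TCP orientation; "wrist_force": force on the tool from outside, world axes, zero at the start; "torque": the same for the moment, N m; "grip_width": opening from 0.0 (shut) to 1.0 (fully open); "gripper_force": force on a finger pad.
Only numpy, scipy, OpenCV 4.12 (cv2) and the standard library are available. Lean on these libraries where they do the work, as an engineer would, in place of code of your own. Each camera call takes 0.05 s, during which the arm holds its last target. There are 200 camera calls.

## Working session

There is one attempt and no reset: what is moved stays moved. The work goes in short steps, Python scripts to look and compute and a tool call to move; the robot and the scene stay as the last step left them, time stands still between calls to the robot, and variables do not carry over. Pictures are saved under pics/ and viewed, at most 10 in all, crops included, and the job is handed in when it is done.

Besides the shell and the picture viewer there is one more tool, called after "Emit:" as name(argument=value, ...), one argument or row to a line, values as JSON. play_rows: Moves the arm, as the interface text tells. Its arguments: {"type":"object","properties":{"moves":{"type":"array","items":{"type":"object","properties":{"tx":{"type":"number"},"ty":{"type":"number"},"tz":{"type":"number"},"wx":{"type":"number"},"wy":{"type":"number"},"wz":{"type":"number"},"hand":{"type":"number"}}}},"grip_force":{"type":"number"}},"required":["moves"]}

```bash
mkdir -p pics
cat > h.py <<'E'
import numpy as np, cv2
from scipy.spatial.transform import Rotation as R
from scipy.optimize import least_squares
from cell import get_obs, optics, ctrl
def cam(s,obs=None):
    if 'eye' in s:
        Rc=R.from_quat(s['orientation']).as_matrix(); return Rc,np.array(s['eye'])
    T=np.array(s['tool_from_camera']); Rt=R.from_quat(obs['ee_rot']).as_matrix()
    return Rt@T[:3,:3], Rt@T[:3,3]+np.array(obs['eef_pos'])
def ray(s,uv,z,obs=None):
    Rc,e=cam(s,obs); d=Rc@np.array([(uv[0]-s['cx'])/s['fx'],(uv[1]-s['cy'])/s['fy'],1]); return e+d*(z-e[2])/d[2]
def proj(s,P,obs=None):
    Rc,e=cam(s,obs); p=(np.atleast_2d(P)-e)@Rc
    return np.c_[p[:,0]/p[:,2]*s['fx']+s['cx'],p[:,1]/p[:,2]*s['fy']+s['cy']]
E
python3 - <<'E'
from h import *
o=get_obs(); print({k:np.round(v,3).tolist() for k,v in o.items()})
for n in ['scene','top']:
    s=optics.snapshot(n); cv2.imwrite(f'pics/{n}0.png',s['img'])
    print(n,s['fx'],s['fy'],s['cx'],s['cy'],np.round(s['eye'],3),np.round(s['orientation'],4))
    for t in ['block','nest','gauge','cradle','lens','screwdriver','heatsink','meter','jar','bottle','adapter']:
        print(t,[(np.round(d['extent']).astype(int).tolist(),round(d['conf'],2)) for d in optics.find_in(s,t)])
E
```

```text
{'clock': 0.0, 'joint_positions': [1.267, 0.707, -0.028, 1.485, 0.022, 0.951, -0.075], 'joint_vel': [-0.001, -0.0, 0.002, -0.001, -0.001, -0.001, 0.001], 'tau': [0.001, -88.322, 1.235, -23.617, 0.017, 0.007, 0.0], 'eef_pos': [0.149, -0.555, 0.231], 'ee_rot': [0.991, 0.131, -0.0, -0.001], 'wrist_force': [0.304, 0.125, 0.182], 'torque': [-0.018, -0.038, -0.027], 'gripper_force': 0.0, 'grip_width': 0.999}
scene 563.660822319855 563.660822319855 319.7154169094164 239.43013277713945 [0.918 0.715 0.993] [ 0.2358  0.9027 -0.3485 -0.0893]
block [([344, 350, 36, 48], 0.9), ([318, 313, 42, 28], 0.57)]
nest [([307, 215, 55, 51], 0.88), ([405, 228, 79, 80], 0.7), ([324, 131, 72, 70], 0.59)]
gauge []
cradle [([232, 195, 45, 21], 0.55)]
lens [([416, 298, 47, 80], 0.87), ([234, 194, 48, 21], 0.22)]
screwdriver [([212, 286, 35, 75], 0.9)]
heatsink [([218, 256, 25, 25], 0.56)]
meter [([241, 133, 57, 38], 0.75)]
jar [([186, 172, 20, 27], 0.62)]
bottle []
adapter [([211, 226, 18, 19], 0.85)]
top 472.89321796971734 472.89321796971734 323.2057185598092 234.82961562554436 [ 0.443 -0.003  1.173] [-0.6993  0.7133 -0.0269  0.0373]
block [([247, 207, 19, 30], 0.92), ([190, 209, 39, 22], 0.82)]
nest [([239, 302, 48, 68], 0.85), ([325, 240, 38, 54], 0.8), ([391, 311, 49, 62], 0.56)]
gauge [([419, 205, 25, 43], 0.28)]
cradle [([416, 201, 27, 47], 0.96), ([469, 165, 24, 29], 0.32), ([396, 165, 19, 18], 0.31)]
lens [([174, 266, 42, 38], 0.67)]
screwdriver []
heatsink [([351, 165, 22, 17], 0.81)]
meter [([479, 240, 43, 69], 0.59)]
jar [([466, 167, 25, 26], 0.72), ([325, 244, 38, 50], 0.62)]
bottle [([125, 190, 38, 27], 0.91), ([353, 163, 21, 21], 0.27)]
adapter [([396, 165, 21, 18], 0.48), ([426, 203, 15, 71], 0.23)]
```

View pics/scene0.png

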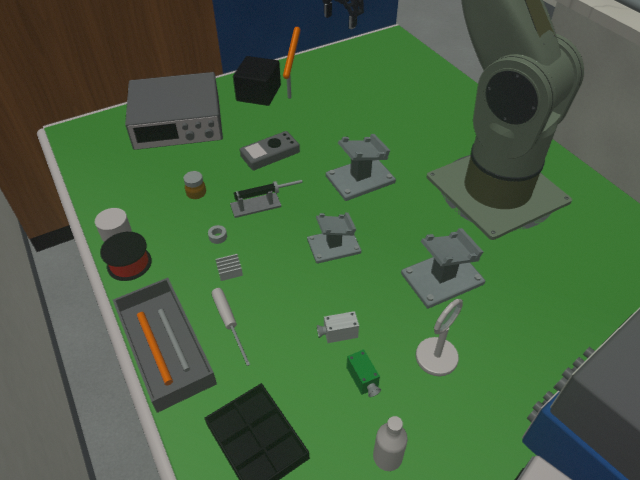

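View pics/top0.png

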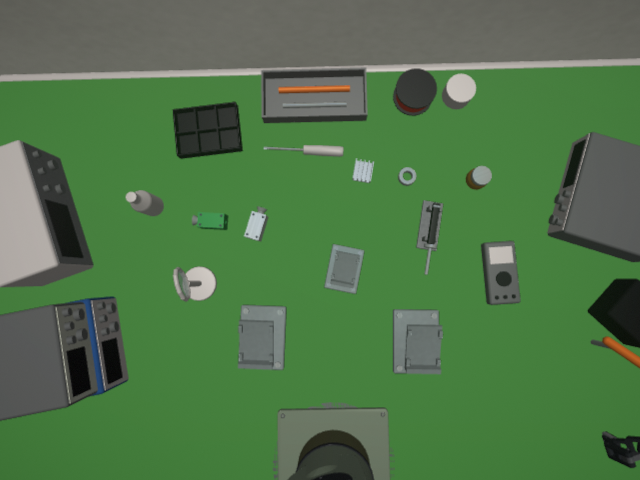

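Scene: the real block is silver at scene (340,327) / top (256,224), the decoy green at top (211,220). There are three nests at top (344,268), (262,337) and (417,341); the smallest is (344,268) / scene (333,235). The gauge in its cradle is at top (430,228), probe tip down at (428,272). The lens is at top (190,283).

Run:
```python
from h import *
s=optics.snapshot('top'); c=optics.snapshot('scene')
def tri(a,b):
    A=[];B=[]
    out=[]
    for S,uv in((s,a),(c,b)):
        Rc,e=cam(S); d=Rc@np.array([(uv[0]-S['cx'])/S['fx'],(uv[1]-S['cy'])/S['fy'],1]); d/=np.linalg.norm(d)
        P=np.eye(3)-np.outer(d,d); A.append(P);B.append(P@e)
    return np.linalg.solve(sum(A),sum(B))
print('block top ctr',ray(s,(256,225),.044),ray(c,(341,321),.044))
print('mouth',ray(s,(261,210),.022),ray(c,(321,331),.022))
print('nest base',[ray(s,p,.012).round(3) for p in((334,246),(363,250),(355,292),(326,288))])
print('gauge tip',ray(s,(428,273),.048),ray(c,(302,182),.048),'handle end',ray(s,(434,204),.048))
print('lens foot',ray(s,(200,284),.005),ray(c,(437,357),.005),'ring',tri((182,284),(449,316)))
x=cv2.resize(s['img'][190:310,220:380],(800,600),interpolation=cv2.INTER_CUBIC); cv2.imwrite('pics/c1.png',x)
T=optics.snapshot('wrist'); print(np.round(T['tool_from_camera'],3),T['fx'])
```

```text
block top ctr [0.57261913 0.17404588 0.044     ] [0.57214015 0.17706432 0.044     ]
mouth [0.61203132 0.16493252 0.022     ] [0.61174859 0.1655374  0.022     ]
nest base [array([ 0.52 , -0.013,  0.012]), array([ 0.509, -0.084,  0.012]), array([ 0.407, -0.062,  0.012]), array([0.418, 0.009, 0.012])]
gauge tip [ 0.4495191  -0.23316554  0.048     ] [ 0.4475326  -0.22376854  0.048     ] handle end [ 0.61380276 -0.2539302   0.048     ]
lens foot [0.43359255 0.31950098 0.005     ] [0.43517432 0.32181915 0.005     ] ring [0.43472277 0.32044715 0.14565812]
[[-0.001 -0.959 -0.282  0.071]
 [ 1.    -0.001 -0.     0.001]
 [-0.    -0.282  0.959 -0.143]
 [ 0.     0.     0.     1.   ]] 345.20456240079795
```

View pics/c1.png

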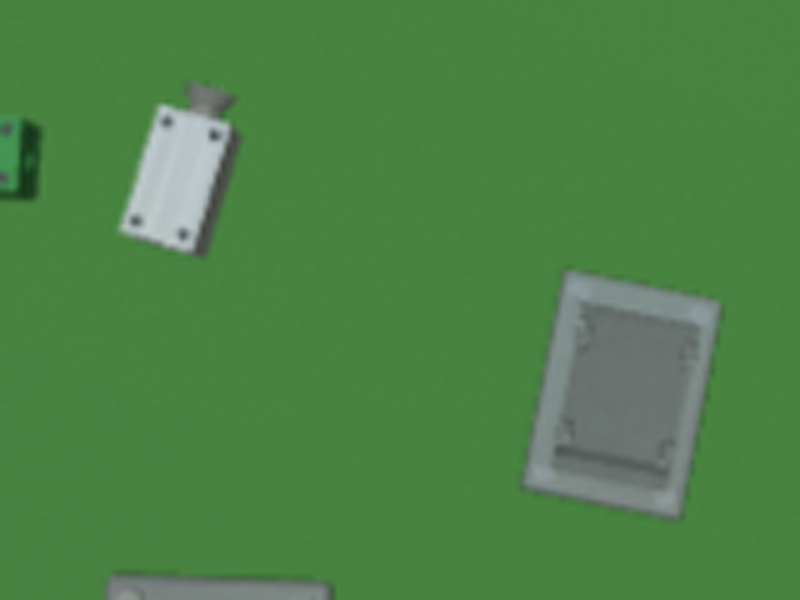

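Candidates for block: silver at top (256,224), chosen; green at (211,220), rejected. For nest: (344,268), about 110x73 and the smallest, chosen; (262,337) and (417,341) are larger and rejected. The crop confirms the silver block's mouth points up-image, away from the robot.

```bash
cat >> h.py <<'E'
def delta(pos,yaw,pitch=0,o=None):
    """pose: tool x heading yaw, z down tilted so that x rises by pitch (deg). prints move in tool axes; from measured pose"""
    o=o or get_obs(); Rt=R.from_quat(o['ee_rot'])
    G=target(yaw,pitch); p=Rt.inv().apply(np.array(pos)-o['eef_pos'])*100
    w=(Rt.inv()*G).as_rotvec(degrees=True); return p.round(2),w.round(2)
def target(yaw,pitch=0):
    return R.from_euler('z',yaw,degrees=True)*R.from_euler('y',-pitch,degrees=True)*R.from_euler('x',180,degrees=True)
E
python3 - <<'E'
from h import *
print(delta((0.572,0.175,0.231),-16.5))
E
```

```text
(array([ 5.978e+01, -5.959e+01,  3.000e-02]), array([-0. ,  0. , 31.5]))
```

Emit:
play_rows(
  moves=[
    {"tx": 20, "ty": -20, "tz": 0, "wz": 10, "hand": 0},
    {"tx": 20, "ty": -20, "tz": 0, "wz": 10, "hand": 0},
    {"tx": 20, "ty": -20, "tz": 0, "wz": 10, "hand": 0},
    {"tx": 20, "ty": -20, "tz": 0, "wz": 10, "hand": 0},
    {"tx": 40, "ty": -40, "tz": 0, "wz": 20, "hand": 0},
    {"tx": 40, "ty": -40, "tz": 0, "wz": 20, "hand": 0},
    {"tx": 40, "ty": -40, "tz": 0, "wz": 20, "hand": 0},
    {"tx": 40, "ty": -40, "tz": 0, "wz": 20, "hand": 0},
    {"tx": 40, "ty": -40, "tz": 0, "wz": 20, "hand": 0},
    {"tx": 59.8, "ty": -59.6, "tz": 0, "wz": 31.5, "hand": 0},
    {"tx": 59.8, "ty": -59.6, "tz": 0, "wz": 31.5, "hand": 0},
    {"tx": 59.8, "ty": -59.6, "tz": 0, "wz": 31.5, "hand": 0},
    {"tx": 59.8, "ty": -59.6, "tz": 0, "wz": 31.5, "hand": 0},
    {"tx": 59.8, "ty": -59.6, "tz": 0, "wz": 31.5, "hand": 0},
    {"tx": 59.8, "ty": -59.6, "tz": 0, "wz": 31.5, "hand": 0},
    {"tx": 59.8, "ty": -59.6, "tz": 0, "wz": 31.5, "hand": 0},
    {"tx": 59.8, "ty": -59.6, "tz": 0, "wz": 31.5, "hand": 0},
    {"tx": 59.8, "ty": -59.6, "tz": 0, "wz": 31.5, "hand": 0},
  ],
)

```text
$.moves[0]: bad value
```

Emit:
play_rows(
  moves=[
    {"tx": 20, "ty": -20, "tz": 0, "wx": 0, "wy": 0, "wz": 10, "hand": 0},
    {"tx": 20, "ty": -20, "tz": 0, "wx": 0, "wy": 0, "wz": 10, "hand": 0},
    {"tx": 20, "ty": -20, "tz": 0, "wx": 0, "wy": 0, "wz": 10, "hand": 0},
    {"tx": 20, "ty": -20, "tz": 0, "wx": 0, "wy": 0, "wz": 10, "hand": 0},
  ],
)

```text
clock: 1.85
eef_pos: [0.2746, -0.3372, 0.2314]
ee_rot: [0.999, 0.044, 0.0, 0.0]
wrist_force: [2.4, -0.9, 0.1]
grip_width: 0.995
gripper_force: 0.0
```

Emit:
play_rows(
  moves=[
    {"tx": 16, "ty": -23, "tz": 0, "wx": 0, "wy": 0, "wz": 10, "hand": 0},
    {"tx": 16, "ty": -23, "tz": 0, "wx": 0, "wy": 0, "wz": 10, "hand": 0},
    {"tx": 16, "ty": -23, "tz": 0, "wx": 0, "wy": 0, "wz": 10, "hand": 0},
    {"tx": 16, "ty": -23, "tz": 0, "wx": 0, "wy": 0, "wz": 10, "hand": 0},
    {"tx": 32.3, "ty": -45.9, "tz": 0, "wx": 0, "wy": 0, "wz": 21.5, "hand": 0},
    {"tx": 32.3, "ty": -45.9, "tz": 0, "wx": 0, "wy": 0, "wz": 21.5, "hand": 0},
    {"tx": 32.3, "ty": -45.9, "tz": 0, "wx": 0, "wy": 0, "wz": 21.5, "hand": 0},
    {"tx": 32.3, "ty": -45.9, "tz": 0, "wx": 0, "wy": 0, "wz": 21.5, "hand": 0},
    {"tx": 32.3, "ty": -45.9, "tz": 0, "wx": 0, "wy": 0, "wz": 21.5, "hand": 0},
    {"tx": 32.3, "ty": -45.9, "tz": 0, "wx": 0, "wy": 0, "wz": 21.5, "hand": 0},
    {"tx": 32.3, "ty": -45.9, "tz": 0, "wx": 0, "wy": 0, "wz": 21.5, "hand": 0},
    {"tx": 32.3, "ty": -45.9, "tz": 0, "wx": 0, "wy": 0, "wz": 21.5, "hand": 0},
    {"tx": 32.3, "ty": -45.9, "tz": 0, "wx": 0, "wy": 0, "wz": 21.5, "hand": 0},
  ],
)

```text
clock: 3.48
eef_pos: [0.5555, 0.1455, 0.2317]
ee_rot: [0.99, -0.144, 0.0, -0.0]
wrist_force: [0.7, -0.1, 0.4]
grip_width: 0.998
gripper_force: 0.0
```

Run:
```python
from h import *
o=get_obs(); s=optics.snapshot('wrist'); cv2.imwrite('pics/w1.png',s['img'])
print(o['eef_pos'],o['ee_rot'],o['clock'])
for d in optics.masks_of(s,'block'):
    print(d['conf'],d['extent'])
Rc,e=cam(s,o);print(e)
```

```text
[0.55547504 0.14548397 0.23169108] [ 9.89551355e-01 -1.44180796e-01  9.45634786e-05 -7.04788004e-05] 3.475
0.8 [134.7, 196.8, 89.6, 55.7]
0.7 [267.7, 158.7, 37.4, 85.0]
[0.62397833 0.12409186 0.37481864]
```

View pics/w1.png

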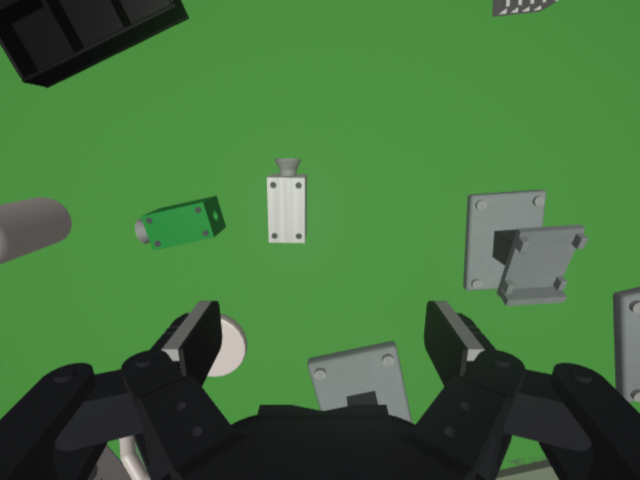

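The wrist picture shows the silver block upright at (287,210) with its mouth up-image at (288,162). The green decoy is at (180,225) and the small nest at (525,245).

Run:
```python
from h import *
o=get_obs(); s=optics.snapshot('wrist'); g=cv2.cvtColor(s['img'],cv2.COLOR_BGR2GRAY)
print(o['eef_pos'])
def sub(pts): return cv2.cornerSubPix(g,np.float32(pts).reshape(-1,1,2),(4,4),(-1,-1),(3,30,.01)).reshape(-1,2)
b=sub([(267,178),(306,177),(305,243),(269,243)])
B=np.array([ray(s,p,.044,o) for p in b]); print(b.round(1).tolist(),B.round(4).tolist(),'ctr',B.mean(0).round(4))
f=B[:2].mean(0)-B[2:].mean(0); print('len',np.linalg.norm(f),'wid',np.linalg.norm(B[0]-B[1]),'yaw',np.degrees(np.arctan2(f[1],f[0])))
print('mouth',ray(s,(288,158.5),.036,o))
n=sub([(468,196),(545,190),(466,289)])
N=np.array([ray(s,p,.012,o) for p in n]); print(n.round(1).tolist(),N.round(4).tolist(),'ctr',(N[1]+N[2])/2)
f=N[0]-N[2]; w=N[0]-N[1]; print(np.linalg.norm(f),np.linalg.norm(w),'yaw',np.degrees(np.arctan2(f[1],f[0])),np.degrees(np.arctan2(-w[0],w[1])))
```

```text
[0.55554234 0.14587408 0.23158779]
[[266.8999938964844, 177.10000610351562], [304.70001220703125, 177.5], [304.20001220703125, 241.5], [269.1000061035156, 241.0]] [[0.6084, 0.1841, 0.044], [0.5978, 0.15, 0.044], [0.5379, 0.1694, 0.044], [0.5483, 0.2027, 0.044]] ctr [0.5731 0.1766 0.044 ]
len 0.06291966565661136 wid 0.035695323925751775 yaw -17.553569340113153
mouth [0.61877615 0.16050666 0.036     ]
[[470.70001220703125, 194.60000610351562], [544.4000244140625, 190.89999389648438], [466.0, 289.3999938964844]] [[0.5283, -0.0095, 0.012], [0.5101, -0.0843, 0.012], [0.4225, 0.014, 0.012]] ctr [ 0.46632696 -0.03511428  0.012     ]
0.10841833638145747 0.07691077599538905 yaw -12.54329545146924 -13.681943038377092
```

Run:
```python
from h import *
print(delta((0.573,0.1765,0.10),-17.5));print(delta((0.573,0.1765,0.006),-17.5))
```

```text
(array([ 0.81, -3.41, 13.15]), array([-0.01, -0.  ,  0.96]))
(array([ 0.81, -3.41, 22.55]), array([-0.01, -0.  ,  0.96]))
```

Emit:
play_rows(
  moves=[
    {"tx": 0.81, "ty": -3.41, "tz": 5, "wx": 0, "wy": 0, "wz": 1, "hand": 0},
    {"tx": 0.81, "ty": -3.41, "tz": 11, "wx": 0, "wy": 0, "wz": 1, "hand": 0},
    {"tx": 0.81, "ty": -3.41, "tz": 15, "wx": 0, "wy": 0, "wz": 1, "hand": 0},
    {"tx": 0.81, "ty": -3.41, "tz": 18, "wx": 0, "wy": 0, "wz": 1, "hand": 0},
    {"tx": 0.81, "ty": -3.41, "tz": 20, "wx": 0, "wy": 0, "wz": 1, "hand": 0},
    {"tx": 0.81, "ty": -3.41, "tz": 22, "wx": 0, "wy": 0, "wz": 1, "hand": 0},
    {"tx": 0.81, "ty": -3.41, "tz": 22.5, "wx": 0, "wy": 0, "wz": 1, "hand": 0},
    {"tx": 0.81, "ty": -3.41, "tz": 22.5, "wx": 0, "wy": 0, "wz": 1, "hand": 0},
    {"tx": 0.81, "ty": -3.41, "tz": 22.5, "wx": 0, "wy": 0, "wz": 1, "hand": 0},
  ],
)

```text
clock: 4.75
eef_pos: [0.5735, 0.177, 0.0071]
ee_rot: [0.988, -0.152, 0.001, -0.0]
wrist_force: [-0.3, -1.2, 0.4]
grip_width: 1.0
gripper_force: 0.0
```

Run:
```python
from h import *
o=get_obs(); s=optics.snapshot('wrist'); cv2.imwrite('pics/w2.png',s['img']); print(o['eef_pos'],o['ee_rot'],o['wrist_force'])
```

```text
[0.57347665 0.1770412  0.00713859] [ 9.88362130e-01 -1.52118229e-01  5.07524546e-04 -2.94499526e-04] [-0.34108839 -1.18611399  0.36565724]
```

View pics/w2.png

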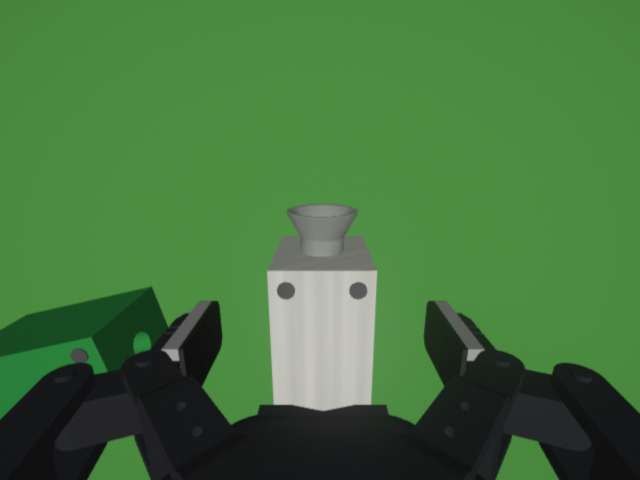

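The block is centred between the pads: front top edge from (267,270) to (377,270), mouth at (322,210). I'll close on it and lift.

Emit:
play_rows(
  grip_force=60,
  moves=[
    {"tx": 0, "ty": 0, "tz": 0, "wx": 0, "wy": 0, "wz": 0, "hand": 1},
    {"tx": 0, "ty": 0, "tz": 0, "wx": 0, "wy": 0, "wz": 0, "hand": 1},
    {"tx": 0, "ty": 0, "tz": 0, "wx": 0, "wy": 0, "wz": 0, "hand": 1},
    {"tx": 0, "ty": 0, "tz": 0, "wx": 0, "wy": 0, "wz": 0, "hand": 1},
    {"tx": 0, "ty": 0, "tz": 0, "wx": 0, "wy": 0, "wz": 0, "hand": 1},
    {"tx": 0, "ty": 0, "tz": 0, "wx": 0, "wy": 0, "wz": 0, "hand": 1},
  ],
)

```text
clock: 5.55
eef_pos: [0.5732, 0.177, 0.0066]
ee_rot: [0.988, -0.152, 0.0, -0.0]
wrist_force: [-1.6, 1.1, 5.4]
grip_width: 0.414
gripper_force: 61.1
```

Run:
```python
from h import *
o=get_obs(); s=optics.snapshot('wrist'); print(o['eef_pos'],o['gripper_force'],o['grip_width'])
g=cv2.cvtColor(s['img'],cv2.COLOR_BGR2GRAY); cv2.imwrite('pics/w3.png',s['img'])
p=cv2.cornerSubPix(g,np.float32([(268,270),(377,270)]).reshape(-1,1,2),(6,6),(-1,-1),(3,30,.01)).reshape(-1,2);print(p)
Rt=R.from_quat(o['ee_rot'])
for q in p: print((Rt.inv().apply(ray(s,q,.044,o)-o['eef_pos'])*1000).round(1))
print(delta((0.573,0.1765,0.20),-12.5), delta((0.44,-0.03,0.20),-12.5))
```

```text
[0.57318756 0.17703375 0.00661738] 61.09206568216905 0.41391087136884797
[[267.4388  270.21405]
 [377.84143 270.0645 ]]
[ 31.5 -17.1 -37.4]
[ 31.5  19.  -37.4]
(array([  0.  ,   0.05, -19.34]), array([-0.02, -0.02, -5.  ])) (array([ -6.47,  23.74, -19.35]), array([-0.02, -0.02, -5.  ]))
```

Emit:
play_rows(
  moves=[
    {"tx": 0, "ty": 0, "tz": -5, "wx": 0, "wy": 0, "wz": 0, "hand": 1},
    {"tx": 0, "ty": 0, "tz": -11, "wx": 0, "wy": 0, "wz": 0, "hand": 1},
    {"tx": 0, "ty": 0, "tz": -17, "wx": 0, "wy": 0, "wz": 0, "hand": 1},
    {"tx": -2, "ty": 5, "tz": -20, "wx": 0, "wy": 0, "wz": -2, "hand": 1},
    {"tx": -4, "ty": 10, "tz": -20.5, "wx": 0, "wy": 0, "wz": -5, "hand": 1},
    {"tx": -6, "ty": 15, "tz": -20.5, "wx": 0, "wy": 0, "wz": -5, "hand": 1},
    {"tx": -8, "ty": 20, "tz": -20.5, "wx": 0, "wy": 0, "wz": -5, "hand": 1},
    {"tx": -9.5, "ty": 24, "tz": -20.5, "wx": 0, "wy": 0, "wz": -5, "hand": 1},
    {"tx": -9.5, "ty": 24, "tz": -20.5, "wx": 0, "wy": 0, "wz": -5, "hand": 1},
    {"tx": -9.5, "ty": 24, "tz": -20.5, "wx": 0, "wy": 0, "wz": -5, "hand": 1},
    {"tx": -9.5, "ty": 24, "tz": -20.5, "wx": 0, "wy": 0, "wz": -5, "hand": 1},
  ],
)

```text
clock: 6.98
eef_pos: [0.4106, -0.0229, 0.2112]
ee_rot: [0.994, -0.108, -0.0, -0.0]
wrist_force: [0.5, -0.1, -4.9]
grip_width: 0.413
gripper_force: 62.9
```

Run:
```python
from h import *
o=get_obs(); s=optics.snapshot('wrist'); cv2.imwrite('pics/w4.png',s['img']); print(o['eef_pos'],o['ee_rot'],o['wrist_force'],o['clock'])
x=[(.055,.04,.012),(.055,-.04,.012),(-.055,-.04,.012),(-.055,.04,.012)]
P=R.from_euler('z',-12.5,degrees=True).apply(x)+[.466,-.036,0]
print(proj(s,P,o).round(1))
```

```text
[ 0.41059253 -0.02285076  0.21115702] [ 9.94111133e-01 -1.08365340e-01 -6.23324494e-05 -7.27936842e-05] [ 0.49250396 -0.09806309 -4.8625647 ] 6.975
[[278.9  96. ]
 [366.   96. ]
 [362.2 213.8]
 [282.9 213.8]]
```

View pics/w4.png

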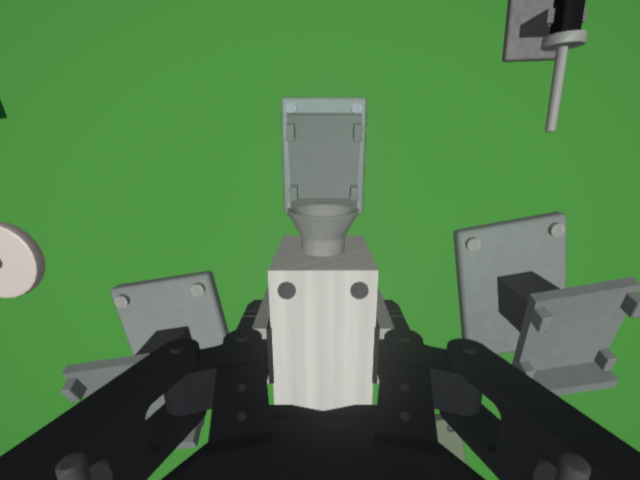

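The small nest is straight ahead: base from (282,98) to (366,98), bed lugs at (290,131), (357,131), (293,192) and (353,192). The block is held square, centred at column 322.

```bash
cat > nest.py <<'E'
from h import *
def fit(s,o):
    im=cv2.GaussianBlur(s['img'],(3,3),0).astype(int); green=im[...,1]-im[...,2]-0.0
    def cross(line):  # subpixel crossing green->grey
        m=(line.max()+line.min())/2; i=np.where(np.diff(np.sign(line-m))!=0)[0]
        return [k+(m-line[k])/(line[k+1]-line[k]) for k in i]
    obs=[]
    for r in range(125,200,5):
        obs.append(('L',(265+cross(green[r,265:300])[0],r))); obs.append(('R',(350+cross(green[r,350:385])[-1],r)))
    for c in range(292,358,5): obs.append(('T',(c,80+cross(green[80:112,c])[0])))
    W=[(k,ray(s,uv,.012,o)[:2]) for k,uv in obs]
    def f(p):
        c,sn=np.cos(p[2]),np.sin(p[2]); out=[]
        for k,w in W:
            d=w-p[:2]; x=c*d[0]+sn*d[1]; y=-sn*d[0]+c*d[1]
            out.append({'L':y-.04,'R':y+.04,'T':x-.055}[k])
        return np.array(out)*1000
    q=least_squares(f,[.466,-.036,-.218],loss='soft_l1'); return q.x[:2],np.degrees(q.x[2]),f(q.x)
E
python3 - <<'E'
from nest import *
o=get_obs(); s=optics.snapshot('wrist'); p,y,r=fit(s,o); print(p,y,r.round(1))
yy=R.from_euler('z',y,degrees=True)
B=yy*R.from_euler('y',-20,degrees=True); 
lug=[(a*x,b*21.5,8) for x,a in((19,1),(31,1)) for b in(1,-1)]
lug=[(sx,sy*.0215,.008) for sx in(.031,.019,-.019,-.031) for sy in(1,-1)]
P=B.apply(lug)+[p[0],p[1],.075]
print(proj(s,P,o).round(1))
im=s['img'][80:220,260:400]; cv2.imwrite('pics/c2.png',cv2.resize(im,(600,600),interpolation=cv2.INTER_CUBIC))
E
```

```text
[ 0.46519979 -0.03665048] -12.709086719439389 [-0.3  0.3 -0.3  0.3 -0.2  0.3 -0.3  0.3 -0.2  0.2 -0.2  0.2 -0.3  0.3
 -0.2  0.3 -0.3  0.2 -0.2  0.3 -0.3  0.3 -0.2  0.2 -0.3  0.2 -0.3  0.3
 -0.2  0.2 -0.1 -0.   0.   0.   0.1  0.1  0.1  0.1 -0.1 -0.  -0.  -0.1
 -0.1 -0.1]
[[293.7 125.4]
 [353.7 125.6]
 [294.5 141.8]
 [352.8 142. ]
 [296.6 188.1]
 [350.2 188.3]
 [297.2 201.2]
 [349.4 201.4]]
```

View pics/c2.png

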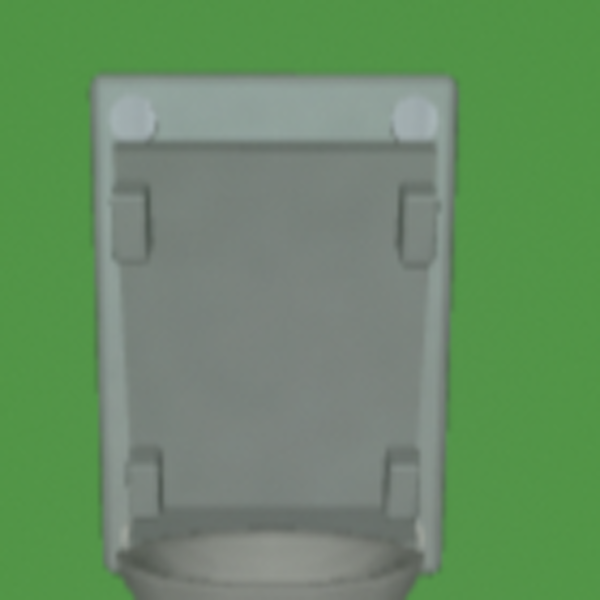

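Lug edges in the crop, scaled back to the full picture, are at about (294,124), (354,124), (297,188) and (350,188). They match my prediction within 1 px, so the nest pose is good.

```bash
cat >> h.py <<'E'
NP=np.array([.4653,-.0358,.075]); NY=-12.7
BR=R.from_euler('z',NY,degrees=True)*R.from_euler('y',-20,degrees=True)
def bed(x,y,z): return NP+BR.apply([x,y,z])
E
python3 - <<'E'
from h import *
for z in(.0866,.0666,.0086,.0066): print(bed(.0045,0,z).round(4),delta(bed(.0045,0,z),NY,20))
E
```

```text
[ 0.4405 -0.0302  0.1579] (array([3.09, 0.06, 5.32]), array([-0.05, 20.01,  0.25]))
[ 0.4472 -0.0317  0.1391] (array([3.78, 0.07, 7.2 ]), array([-0.05, 20.01,  0.25]))
[ 0.4666 -0.0361  0.0846] (array([ 5.76,  0.08, 12.65]), array([-0.05, 20.01,  0.25]))
[ 0.4672 -0.0362  0.0827] (array([ 5.83,  0.08, 12.84]), array([-0.05, 20.01,  0.25]))
```

Emit:
play_rows(
  moves=[
    {"tx": 3.1, "ty": 0.06, "tz": 2, "wx": 0, "wy": 10, "wz": 0.25, "hand": 1},
    {"tx": 3.1, "ty": 0.06, "tz": 4, "wx": 0, "wy": 20, "wz": 0.25, "hand": 1},
    {"tx": 3.1, "ty": 0.06, "tz": 5.3, "wx": 0, "wy": 20, "wz": 0.25, "hand": 1},
    {"tx": 3.78, "ty": 0.07, "tz": 7.2, "wx": 0, "wy": 20, "wz": 0.25, "hand": 1},
    {"tx": 3.78, "ty": 0.07, "tz": 7.2, "wx": 0, "wy": 20, "wz": 0.25, "hand": 1},
    {"tx": 3.78, "ty": 0.07, "tz": 7.2, "wx": 0, "wy": 20, "wz": 0.25, "hand": 1},
  ],
)

```text
clock: 7.82
eef_pos: [0.4681, -0.0309, 0.1704]
ee_rot: [0.983, -0.11, 0.148, 0.02]
wrist_force: [0.3, -0.5, -6.0]
grip_width: 0.415
gripper_force: 62.6
```

Run:
```python
from h import *
o=get_obs(); s=optics.snapshot('wrist'); cv2.imwrite('pics/w5.png',s['img']); print(o['eef_pos'],o['wrist_force'])
for x,z in((.0045,.026),(.0045,.0086),(.0045,.0066),(-.0005,.0066)): print(delta(bed(x,0,z),NY,20))
```

```text
[ 0.46806875 -0.03085559  0.17040568] [ 0.32057911 -0.53117305 -6.02661348]
(array([-2.66,  0.49,  6.46]), array([ 0.46,  2.76, -0.03]))
(array([-2.58,  0.48,  8.2 ]), array([ 0.46,  2.76, -0.03]))
(array([-2.57,  0.48,  8.4 ]), array([ 0.46,  2.76, -0.03]))
(array([-3.07,  0.48,  8.42]), array([ 0.46,  2.76, -0.03]))
```

View pics/w5.png

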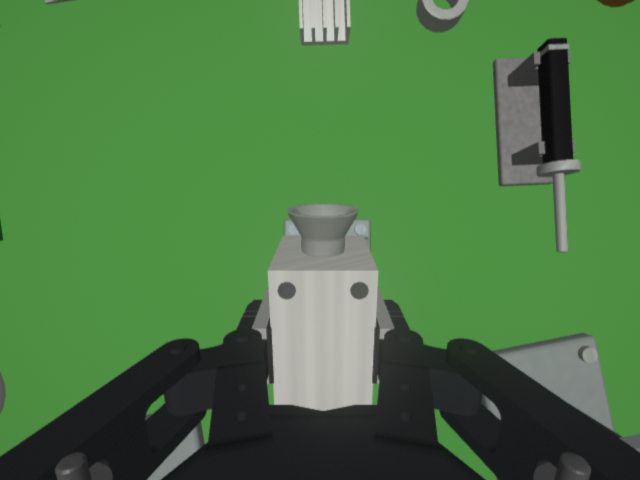

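Emit:
play_rows(
  moves=[
    {"tx": -2.66, "ty": 0.48, "tz": 3, "wx": 0.46, "wy": 2.76, "wz": 0, "hand": 1},
    {"tx": -2.66, "ty": 0.48, "tz": 4.5, "wx": 0.46, "wy": 2.76, "wz": 0, "hand": 1},
    {"tx": -2.66, "ty": 0.48, "tz": 4.5, "wx": 0.46, "wy": 2.76, "wz": 0, "hand": 1},
    {"tx": -2.66, "ty": 0.48, "tz": 4.5, "wx": 0.46, "wy": 2.76, "wz": 0, "hand": 1},
  ],
)

```text
clock: 8.38
eef_pos: [0.4813, -0.0323, 0.1554]
ee_rot: [0.983, -0.111, 0.144, 0.021]
wrist_force: [-0.3, 0.8, -5.0]
grip_width: 0.415
gripper_force: 62.8
```

Run:
```python
from h import *
o=get_obs(); print(o['eef_pos'],o['joint_positions'],o['joint_vel'].round(3) if hasattr(o['joint_vel'],'round') else o['joint_vel'])
for x,z in((.0045,.026),(.0045,.0086),(.0045,.0066),(-.0005,.0066)): print(delta(bed(x,0,z),NY,20))
```

```text
[ 0.48129019 -0.03232331  0.15539088] [-1.39223448e-01  6.51425374e-01  1.41918525e-01  2.21477665e+00
 -1.45150970e+00  1.15997763e-03 -3.81579003e-01] [-0.007 -0.006  0.007  0.004 -0.038 -0.    -0.079]
(array([-3.43,  0.64,  4.66]), array([ 0.63,  3.26, -0.02]))
(array([-3.33,  0.62,  6.39]), array([ 0.63,  3.26, -0.02]))
(array([-3.32,  0.62,  6.59]), array([ 0.63,  3.26, -0.02]))
(array([-3.82,  0.62,  6.62]), array([ 0.63,  3.26, -0.02]))
```

The forward-tilted tool runs into joint 6's zero limit this close in. Plan: set the block down on free bench, regrasp it with the tool pitched 20° relative to it, then place it in the nest with the tool near vertical.

Run:
```python
from h import *
for z in (.17,.0095,.0072): print(delta((.57,.09,z),-5,0))
```

```text
(array([  6.12, -13.89,   0.17]), array([  1.74, -16.67,  -7.77]))
(array([  1.5 , -14.06,  15.54]), array([  1.74, -16.67,  -7.77]))
(array([  1.44, -14.06,  15.76]), array([  1.74, -16.67,  -7.77]))
```

Emit:
play_rows(
  moves=[
    {"tx": 3, "ty": -5, "tz": -1, "wx": 0.9, "wy": -8, "wz": -4, "hand": 1},
    {"tx": 6.1, "ty": -10, "tz": 0, "wx": 1.74, "wy": -16.67, "wz": -7.8, "hand": 1},
    {"tx": 6.1, "ty": -13.9, "tz": 0.2, "wx": 1.74, "wy": -16.67, "wz": -7.8, "hand": 1},
    {"tx": 6.1, "ty": -13.9, "tz": 0.2, "wx": 1.74, "wy": -16.67, "wz": -7.8, "hand": 1},
    {"tx": 6.1, "ty": -13.9, "tz": 0.2, "wx": 1.74, "wy": -16.67, "wz": -7.8, "hand": 1},
    {"tx": 6.1, "ty": -13.9, "tz": 0.2, "wx": 1.74, "wy": -16.67, "wz": -7.8, "hand": 1},
    {"tx": 6.1, "ty": -13.9, "tz": 0.2, "wx": 1.74, "wy": -16.67, "wz": -7.8, "hand": 1},
    {"tx": 6.1, "ty": -13.9, "tz": 0.2, "wx": 1.74, "wy": -16.67, "wz": -7.8, "hand": 1},
  ],
)

```text
clock: 9.38
eef_pos: [0.5696, 0.0889, 0.1699]
ee_rot: [0.999, -0.045, 0.0, -0.0]
wrist_force: [-0.1, 0.2, -4.5]
grip_width: 0.413
gripper_force: 63.2
```

Run:
```python
from h import *
o=get_obs(); print(o['eef_pos'],np.round(o['joint_positions'],3),np.round(o['joint_vel'],3))
for z in (.04,.0095,.0072): print(delta((.57,.09,z),-5,0))
```

```text
[0.56964948 0.08886041 0.1698682 ] [-0.56   0.912  0.77   1.572 -0.734  0.966 -1.213] [-0.003  0.002  0.001 -0.009  0.001  0.005  0.003]
(array([ 0.02, -0.11, 12.99]), array([-0.03, -0.02, -0.18]))
(array([ 0.02, -0.11, 16.04]), array([-0.03, -0.02, -0.18]))
(array([ 0.02, -0.11, 16.27]), array([-0.03, -0.02, -0.18]))
```

Emit:
play_rows(
  moves=[
    {"tx": 0, "ty": -0.1, "tz": 6, "wx": 0, "wy": 0, "wz": 0, "hand": 1},
    {"tx": 0, "ty": -0.1, "tz": 12, "wx": 0, "wy": 0, "wz": 0, "hand": 1},
    {"tx": 0, "ty": -0.1, "tz": 14.5, "wx": 0, "wy": 0, "wz": 0, "hand": 1},
    {"tx": 0, "ty": -0.1, "tz": 15.8, "wx": 0, "wy": 0, "wz": 0, "hand": 1},
    {"tx": 0, "ty": -0.1, "tz": 16.2, "wx": 0, "wy": 0, "wz": 0, "hand": 1},
    {"tx": 0, "ty": -0.1, "tz": 16.3, "wx": 0, "wy": 0, "wz": 0, "hand": 1},
    {"tx": 0, "ty": -0.1, "tz": 16.3, "wx": 0, "wy": 0, "wz": 0, "hand": 1},
    {"tx": 0, "ty": -0.1, "tz": 16.3, "wx": 0, "wy": 0, "wz": 0, "hand": 0},
    {"tx": 0, "ty": -0.1, "tz": 16.3, "wx": 0, "wy": 0, "wz": 0, "hand": 0},
    {"tx": 0, "ty": -0.1, "tz": 16.3, "wx": 0, "wy": 0, "wz": 0, "hand": 0},
    {"tx": 0, "ty": -0.1, "tz": 16.3, "wx": 0, "wy": 0, "wz": 0, "hand": 0},
    {"tx": -0.2, "ty": -0.1, "tz": 15, "wx": 0, "wy": -10, "wz": 0, "hand": 0},
    {"tx": -0.2, "ty": -0.1, "tz": 15, "wx": 0, "wy": -20, "wz": 0, "hand": 0},
    {"tx": -0.2, "ty": -0.1, "tz": 15.5, "wx": 0, "wy": -20, "wz": 0, "hand": 0},
    {"tx": -0.2, "ty": -0.1, "tz": 16.1, "wx": 0, "wy": -20, "wz": 0, "hand": 0},
    {"tx": -0.2, "ty": -0.1, "tz": 16.1, "wx": 0, "wy": -20, "wz": 0, "hand": 0},
    {"tx": -0.2, "ty": -0.1, "tz": 16.1, "wx": 0, "wy": -20, "wz": 0, "hand": 0},
    {"tx": -0.2, "ty": -0.1, "tz": 16.1, "wx": 0, "wy": -20, "wz": 0, "hand": 0},
  ],
)

```text
clock: 11.62
eef_pos: [0.5681, 0.0912, 0.0092]
ee_rot: [0.984, -0.043, -0.173, -0.008]
wrist_force: [-0.4, 0.4, 0.1]
grip_width: 1.0
gripper_force: 0.0
```

Run:
```python
from h import *
o=get_obs(); s=optics.snapshot('wrist'); cv2.imwrite('pics/w6.png',s['img']); print(o['eef_pos'],R.from_quat(o['ee_rot']).as_matrix().round(3).tolist(),np.round(o['joint_positions'],2))
P=np.array([(.032,.018,.044),(.032,-.018,.044),(.048,0,.036)])
Q=R.from_euler('z',-5,degrees=True).apply(P)+[.5695,.09,0]; print(proj(s,Q,o))
```

```text
[0.56810881 0.09115974 0.00918186] [[0.936, -0.087, -0.34], [-0.082, -0.996, 0.03], [-0.341, -0.0, -0.94]] [-0.41  1.27  0.66  1.23 -0.72  1.24 -1.3 ]
[[266.39851108 311.96907701]
 [379.88004886 311.8475322 ]
 [323.07119742 256.71148498]]
```

View pics/w6.png

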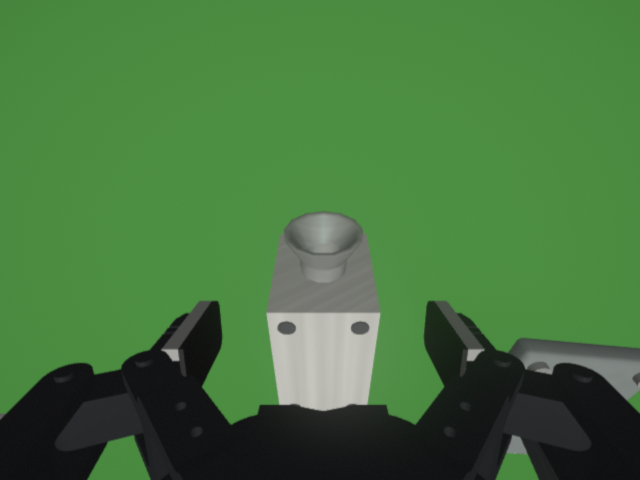

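The front top edge runs from (267,312) to (380,312), exactly as predicted. I'll grip and lift.

Emit:
play_rows(
  grip_force=70,
  moves=[
    {"tx": 0, "ty": 0, "tz": 0, "wx": 0, "wy": 0, "wz": 0, "hand": 1},
    {"tx": 0, "ty": 0, "tz": 0, "wx": 0, "wy": 0, "wz": 0, "hand": 1},
    {"tx": 0, "ty": 0, "tz": 0, "wx": 0, "wy": 0, "wz": 0, "hand": 1},
    {"tx": 0, "ty": 0, "tz": 0, "wx": 0, "wy": 0, "wz": 0, "hand": 1},
    {"tx": 0, "ty": 0, "tz": 0, "wx": 0, "wy": 0, "wz": 0, "hand": 1},
    {"tx": 0, "ty": 0, "tz": 0, "wx": 0, "wy": 0, "wz": 0, "hand": 1},
    {"tx": -1.5, "ty": 0, "tz": -4, "wx": 0, "wy": 0, "wz": 0, "hand": 1},
    {"tx": -3.5, "ty": 0, "tz": -9, "wx": 0, "wy": 0, "wz": 0, "hand": 1},
    {"tx": -5.5, "ty": 0, "tz": -14, "wx": 0, "wy": 0, "wz": 0, "hand": 1},
    {"tx": -6.5, "ty": 0, "tz": -17, "wx": 0, "wy": 0, "wz": 0, "hand": 1},
    {"tx": -6.5, "ty": 0, "tz": -17, "wx": 0, "wy": 10, "wz": 0, "hand": 1},
    {"tx": -6.5, "ty": 0, "tz": -17, "wx": 0, "wy": 20, "wz": 0, "hand": 1},
    {"tx": -6.5, "ty": 0, "tz": -17, "wx": 0, "wy": 20, "wz": 0, "hand": 1},
    {"tx": -6.5, "ty": 0, "tz": -17, "wx": 0, "wy": 20, "wz": 0, "hand": 1},
  ],
)

```text
clock: 13.42
eef_pos: [0.5651, 0.0917, 0.1906]
ee_rot: [0.999, -0.043, -0.001, -0.0]
wrist_force: [0.2, 0.5, -5.0]
grip_width: 0.41
gripper_force: 71.8
```

```bash
cat >> h.py <<'E'
def onbed(x,z,y=0): return bed(x-.0015,y,z+.0092)
E
python3 - <<'E'
from h import *
o=get_obs(); print(o['eef_pos'],o['ee_rot'],o['gripper_force'],o['grip_width'],o['wrist_force'])
for z in(.06,.03,.003): print(onbed(.004,z).round(3),delta(onbed(.004,z),NY,0))
E
```

```text
[0.56510275 0.09166514 0.19062082] [ 9.99057294e-01 -4.34058920e-02 -6.57535334e-04 -1.41203540e-04] 71.75903169438243 0.4095902943855394 [ 0.2489339   0.53941645 -5.04617706]
[ 0.445 -0.031  0.141] (array([-10.94,  13.28,   4.99]), array([-0.01,  0.08,  7.72]))
[ 0.455 -0.033  0.113] (array([-9.92, 13.42,  7.8 ]), array([-0.01,  0.08,  7.72]))
[ 0.464 -0.035  0.087] (array([-9.  , 13.54, 10.34]), array([-0.01,  0.08,  7.72]))
```

Emit:
play_rows(
  moves=[
    {"tx": -4, "ty": 5, "tz": 0, "wx": 0, "wy": 0, "wz": 4, "hand": 1},
    {"tx": -8, "ty": 9.5, "tz": 1, "wx": 0, "wy": 0, "wz": 7.7, "hand": 1},
    {"tx": -10.9, "ty": 13.3, "tz": 3, "wx": 0, "wy": 0, "wz": 7.7, "hand": 1},
    {"tx": -10.9, "ty": 13.3, "tz": 5, "wx": 0, "wy": 0, "wz": 7.7, "hand": 1},
    {"tx": -10.4, "ty": 13.36, "tz": 6.5, "wx": 0, "wy": 0, "wz": 7.7, "hand": 1},
    {"tx": -10.4, "ty": 13.36, "tz": 6.5, "wx": 0, "wy": 0, "wz": 7.7, "hand": 1},
    {"tx": -10.4, "ty": 13.36, "tz": 6.5, "wx": 0, "wy": 0, "wz": 7.7, "hand": 1},
    {"tx": -10.4, "ty": 13.36, "tz": 6.5, "wx": 0, "wy": 0, "wz": 7.7, "hand": 1},
  ],
)

```text
clock: 14.42
eef_pos: [0.4501, -0.0326, 0.1261]
ee_rot: [0.994, -0.11, 0.0, 0.0]
wrist_force: [0.5, 0.1, -4.9]
grip_width: 0.412
gripper_force: 72.1
```

Run:
```python
from h import *
o=get_obs(); print(o['eef_pos'],onbed(.004,.044),np.round(o['joint_positions'],2))
for x,z in((.004,.02),(.004,.006),(.004,.003),(.004,.0),(-.001,0)): print(delta(onbed(x,z),NY,0))
```

```text
[ 0.45010227 -0.03257019  0.12613282] [ 0.44984145 -0.03231626  0.1258467 ] [-0.33  0.81  0.61  2.06 -0.9   0.56 -0.85]
(array([ 0.79, -0.02,  2.28]), array([-0.  , -0.05,  0.02]))
(array([ 1.27, -0.02,  3.6 ]), array([-0.  , -0.05,  0.02]))
(array([ 1.37, -0.02,  3.88]), array([-0.  , -0.05,  0.02]))
(array([ 1.47, -0.02,  4.16]), array([-0.  , -0.05,  0.02]))
(array([ 1.  , -0.02,  4.34]), array([-0.  , -0.05,  0.02]))
```

Reachable. I'll lower it to 3 mm above the bed.

Emit:
play_rows(
  moves=[
    {"tx": 0.8, "ty": 0, "tz": 2.3, "wx": 0, "wy": 0, "wz": 0, "hand": 1},
    {"tx": 1.27, "ty": 0, "tz": 3.6, "wx": 0, "wy": 0, "wz": 0, "hand": 1},
    {"tx": 1.37, "ty": 0, "tz": 3.88, "wx": 0, "wy": 0, "wz": 0, "hand": 1},
    {"tx": 1.37, "ty": 0, "tz": 3.88, "wx": 0, "wy": 0, "wz": 0, "hand": 1},
    {"tx": 1.37, "ty": 0, "tz": 3.88, "wx": 0, "wy": 0, "wz": 0, "hand": 1},
  ],
)

```text
clock: 15.05
eef_pos: [0.4632, -0.0358, 0.0874]
ee_rot: [0.994, -0.111, 0.0, 0.0]
wrist_force: [0.4, 0.1, -4.9]
grip_width: 0.412
gripper_force: 72.3
```

Run:
```python
from h import *
o=get_obs(); print(o['eef_pos'],onbed(.004,.003),o['wrist_force'])
```

```text
[ 0.46322071 -0.03575714  0.08741398] [ 0.4635212  -0.03539913  0.0873193 ] [ 0.36042408  0.08475407 -4.90875858]
```

Emit:
play_rows(
  moves=[
    {"tx": 0.05, "ty": 0, "tz": 0.14, "wx": 0, "wy": 0, "wz": 0, "hand": 1},
    {"tx": 0.1, "ty": 0, "tz": 0.28, "wx": 0, "wy": 0, "wz": 0, "hand": 1},
    {"tx": 0.1, "ty": 0, "tz": 0.28, "wx": 0, "wy": 0, "wz": 0, "hand": 1},
  ],
)

```text
clock: 15.42
eef_pos: [0.4642, -0.036, 0.0841]
ee_rot: [0.994, -0.111, 0.0, 0.0]
wrist_force: [0.3, 0.0, -4.7]
grip_width: 0.413
gripper_force: 72.5
```

Emit:
play_rows(
  moves=[
    {"tx": 0.02, "ty": 0, "tz": 0.06, "wx": 0, "wy": 0, "wz": 0, "hand": 1},
    {"tx": 0.03, "ty": 0, "tz": 0.1, "wx": 0, "wy": 0, "wz": 0, "hand": 1},
    {"tx": 0.03, "ty": 0, "tz": 0.1, "wx": 0, "wy": 0, "wz": 0, "hand": 1},
  ],
)

```text
clock: 15.8
eef_pos: [0.4642, -0.036, 0.0839]
ee_rot: [0.994, -0.111, 0.0, -0.0]
wrist_force: [-7.1, 2.2, 23.1]
grip_width: 0.414
gripper_force: 75.9
```

Emit:
play_rows(
  moves=[
    {"tx": -0.02, "ty": 0, "tz": -0.07, "wx": 0, "wy": 0, "wz": 0, "hand": 1},
    {"tx": -0.2, "ty": 0, "tz": 0.0, "wx": 0, "wy": 0, "wz": 0, "hand": 1},
    {"tx": -0.39, "ty": 0, "tz": 0.07, "wx": 0, "wy": 0, "wz": 0, "hand": 1},
    {"tx": -0.39, "ty": 0, "tz": 0.07, "wx": 0, "wy": 0, "wz": 0, "hand": 1},
  ],
)

```text
clock: 16.3
eef_pos: [0.4612, -0.0355, 0.0829]
ee_rot: [0.994, -0.111, 0.001, 0.0]
wrist_force: [0.3, -0.8, 9.7]
grip_width: 0.414
gripper_force: 73.9
```

Emit:
play_rows(
  moves=[
    {"tx": -0.1, "ty": 0, "tz": 0.02, "wx": 0, "wy": 0, "wz": 0, "hand": 1},
    {"tx": -0.19, "ty": 0, "tz": 0.04, "wx": 0, "wy": 0, "wz": 0, "hand": 1},
    {"tx": -0.19, "ty": 0, "tz": 0.04, "wx": 0, "wy": 0, "wz": 0, "hand": 1},
  ],
)

```text
clock: 16.68
eef_pos: [0.4606, -0.0354, 0.0827]
ee_rot: [0.994, -0.111, 0.002, 0.0]
wrist_force: [9.2, -0.6, 9.9]
grip_width: 0.412
gripper_force: 74.2
```

Run:
```python
from h import *
o=get_obs(); print(BR.inv().apply(o['eef_pos']-NP)*1000, BR.inv().apply(o['wrist_force']))
```

```text
[-1.71874686 -0.61413286  8.84464299] [11.97667089  1.46635439  6.17488579]
```

Emit:
play_rows(
  moves=[
    {"tx": 0.03, "ty": 0, "tz": -0.03, "wx": 0, "wy": 0, "wz": 0, "hand": 0.3},
    {"tx": 0.03, "ty": 0, "tz": -0.03, "wx": 0, "wy": 0, "wz": 0, "hand": 0},
    {"tx": 0.03, "ty": 0, "tz": -0.03, "wx": 0, "wy": 0, "wz": 0, "hand": 0},
    {"tx": 0.03, "ty": 0, "tz": -0.03, "wx": 0, "wy": 0, "wz": 0, "hand": 0},
    {"tx": 0.03, "ty": 0, "tz": -2, "wx": 0, "wy": 0, "wz": 0, "hand": 0},
    {"tx": 0.03, "ty": 0, "tz": -7, "wx": 0, "wy": 0, "wz": 0, "hand": 0},
    {"tx": 0.03, "ty": 0, "tz": -12, "wx": 0, "wy": 0, "wz": 0, "hand": 0},
    {"tx": 0.03, "ty": 0, "tz": -15, "wx": 0, "wy": 0, "wz": 0, "hand": 0},
    {"tx": 0.03, "ty": 0, "tz": -15, "wx": 0, "wy": 0, "wz": 0, "hand": 0},
    {"tx": 0.03, "ty": 0, "tz": -15, "wx": 0, "wy": 0, "wz": 0, "hand": 0},
  ],
)

```text
clock: 17.92
eef_pos: [0.4588, -0.0346, 0.2315]
ee_rot: [0.994, -0.111, -0.0, -0.0]
wrist_force: [1.1, -0.2, 0.5]
grip_width: 0.999
gripper_force: 0.0
```

Run:
```python
from h import *
o=get_obs(); s=optics.snapshot('wrist'); cv2.imwrite('pics/w7.png',s['img']); print(o['eef_pos'],o['clock'])
P=np.array([(.032,.018,.044),(.032,-.018,.044),(-.032,-.018,.044),(-.032,.018,.044),(.048,.014,.022),(.048,-.014,.022)])
Q=NP+BR.apply(P); q=proj(s,Q,o); print(q.round(1).tolist())
g=cv2.cvtColor(s['img'],cv2.COLOR_BGR2GRAY)
print(cv2.cornerSubPix(g,np.float32(q[:4]).reshape(-1,1,2),(6,6),(-1,-1),(3,40,.01)).reshape(-1,2).round(1).tolist())
h=optics.snapshot('top'); c=optics.snapshot('scene'); 
for d in (h,c):
    for t in('gauge','cradle'): print(t,[(np.round(e['extent']).tolist(),e['conf']) for e in optics.find_in(d,t)][:2])
im=np.hstack([cv2.resize(s['img'][80:320,200:440],(400,400)),cv2.resize(h['img'][190:290,395:495],(400,400),interpolation=cv2.INTER_CUBIC)])
cv2.imwrite('pics/c3.png',im)
```

```text
[ 0.45883038 -0.03461461  0.23145699] 17.925
[[296.2, 213.4], [345.7, 213.3], [342.7, 278.7], [299.8, 278.7], [302.3, 179.8], [339.6, 179.8]]
[[296.20001220703125, 213.39999389648438], [345.70001220703125, 213.3000030517578], [343.29998779296875, 274.3999938964844], [302.70001220703125, 274.0]]
gauge [([426.0, 203.0, 15.0, 68.0], 0.64)]
cradle [([416.0, 204.0, 29.0, 48.0], 0.77), ([176.0, 268.0, 41.0, 30.0], 0.5)]
gauge [([232.0, 179.0, 71.0, 21.0], 0.71)]
cradle [([231.0, 194.0, 49.0, 23.0], 0.61)]
```

Run:
```python
from h import *
im=cv2.imread('pics/w7.png'); g=im.min(2)
print(g[190:300:6,320].tolist()); print(g[245,280:365:4].tolist())
for th in(150,165,180):
    m=(g>th).astype(np.uint8); n,l,st,ce=cv2.connectedComponentsWithStats(m)
    i=max(range(1,n),key=lambda i:(st[i,4] if abs(ce[i][0]-320)<40 and 200<ce[i][1]<300 else 0)); 
    cs,_=cv2.findContours((l==i).astype(np.uint8),0,2); print(th,st[i],cv2.boxPoints(cv2.minAreaRect(cs[0])).round(1).tolist())
```

```text
[104, 112, 133, 145, 167, 168, 169, 169, 170, 169, 169, 170, 171, 170, 170, 76, 72, 71, 71]
[71, 71, 127, 125, 124, 152, 173, 167, 167, 175, 169, 168, 169, 173, 172, 168, 170, 125, 122, 130, 74, 73]
150 [ 299  213   49   66 2804] [[299.0, 213.0], [347.0, 213.0], [347.0, 278.0], [299.0, 278.0]]
165 [ 300  214   48   64 2469] [[300.0, 214.0], [347.0, 214.0], [347.0, 277.0], [300.0, 277.0]]
180 [   0  266   59   63 2583] [[-0.0, 266.0], [58.0, 266.0], [58.0, 328.0], [0.0, 328.0]]
```

The block's top face occupies columns 299–347 and rows 213–278. Prediction was rows 213–279, so it is flat at the stop. Now to look at the gauge.

Emit:
play_rows(
  moves=[
    {"tx": 2, "ty": 5, "tz": 0, "wx": 0, "wy": 0, "wz": -3, "hand": 0},
    {"tx": 4.4, "ty": 11, "tz": 0, "wx": 0, "wy": 0, "wz": -5.4, "hand": 0},
    {"tx": 4.4, "ty": 16, "tz": 0, "wx": 0, "wy": 0, "wz": -5.4, "hand": 0},
    {"tx": 4.4, "ty": 19.5, "tz": 0, "wx": 0, "wy": 0, "wz": -5.4, "hand": 0},
    {"tx": 4.4, "ty": 19.5, "tz": 0, "wx": 0, "wy": 0, "wz": -5.4, "hand": 0},
    {"tx": 4.4, "ty": 19.5, "tz": 0, "wx": 0, "wy": 0, "wz": -5.4, "hand": 0},
    {"tx": 4.4, "ty": 19.5, "tz": 0, "wx": 0, "wy": 0, "wz": -5.4, "hand": 0},
  ],
)

```text
clock: 19.15
eef_pos: [0.4594, -0.2338, 0.232]
ee_rot: [0.998, -0.063, 0.0, -0.0]
wrist_force: [-0.3, -1.0, 0.8]
grip_width: 1.002
gripper_force: 0.0
```

Run:
```python
from h import *
o=get_obs(); s=optics.snapshot('wrist'); cv2.imwrite('pics/w8.png',s['img']); print(o['eef_pos'],o['ee_rot'],o['clock'])
import pickle; pickle.dump((o,{k:v for k,v in s.items()}),open('w8.pkl','wb'))
for d in optics.masks_of(s,'gauge')[:1]:
    print(d['conf'],d['extent']); m=d['mask'].astype(np.uint8); np.save('gm.npy',m)
    for r in np.where(m.any(1))[0][::6]: c=np.where(m[r])[0]; print(r,c.min(),c.max(),end=' | ')
```

```text
[ 0.45942079 -0.23376464  0.23196603] [ 9.98008028e-01 -6.30869285e-02  3.60594892e-05 -1.15010919e-04] 19.15
0.82 [305.5, 32.5, 34.4, 200.7]
31 321 328 | 37 318 337 | 43 317 337 | 49 317 336 | 55 317 336 | 61 317 336 | 67 317 335 | 73 317 335 | 79 317 335 | 85 316 334 | 91 316 334 | 97 315 333 | 103 316 333 | 109 315 334 | 115 315 332 | 121 314 332 | 127 314 332 | 133 314 331 | 139 314 331 | 145 314 330 | 151 313 330 | 157 306 335 | 163 306 337 | 169 318 325 | 175 318 324 | 181 317 324 | 187 316 324 | 193 316 323 | 199 315 324 | 205 315 323 | 211 315 322 | 217 315 322 | 223 314 321 | 229 314 321 |
```

View pics/w8.png

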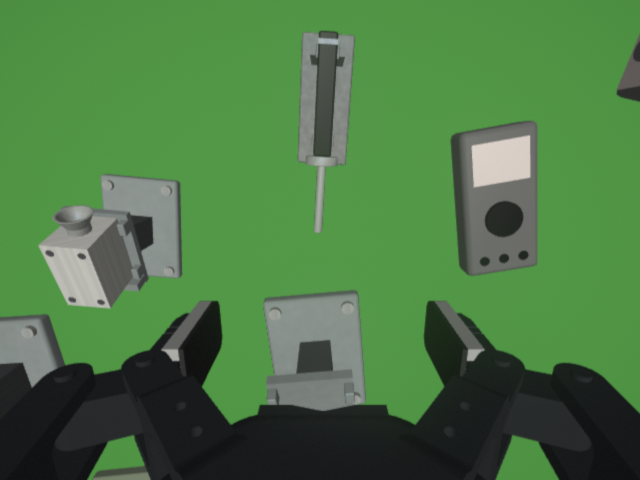

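The block sits squarely on the bed at (80,260). The gauge axis runs from the handle end (328,35), past the collar at (321,160), to the probe tip at (318,232).

Run:
```python
from h import *
import pickle; o,s=pickle.load(open('w8.pkl','rb'))
m=np.load('gm.npy'); P=[]
for r in range(172,228,2): c=np.where(m[r])[0]; P.append(ray(s,(c.mean(),r),.048,o)[:2])
H=[]
for r in range(60,150,4): c=np.where(m[r])[0]; H.append(ray(s,(c.mean(),r),.056,o)[:2])
for A in(P,H):
    A=np.array(A); c=A.mean(0); v=np.linalg.svd(A-c)[2][0]; v*=-np.sign(v[0]); print(c,v,np.degrees(np.arctan2(-v[1],-v[0])))
rows=np.where(m.any(1))[0]; tip=ray(s,(318,rows.max()+1),.048,o); print('tip',tip, 'collar front',ray(s,(321,166),.050,o),'back',ray(s,(321,155.5),.06,o),'end',ray(s,(327,rows.min()),.056,o))
```

```text
[ 0.4786284  -0.23388405] [-0.98117173  0.19313735] -11.135932994720521
[ 0.56062226 -0.24907966] [-0.9839727   0.17831914] -10.271869809724018
tip [ 0.44582393 -0.22838334  0.048     ] collar front [ 0.50921289 -0.23956477  0.05      ] back [ 0.51887966 -0.24086137  0.06      ] end [ 0.61583932 -0.25833966  0.056     ]
```

Run:
```python
from h import *
for z in(.10,.030): print(delta((.565,-.2495,z),-10.5))
```

```text
(array([10.67,  0.2 , 13.21]), array([-0.  , -0.01,  3.25]))
(array([10.67,  0.2 , 20.21]), array([-0.  , -0.01,  3.25]))
```

Emit:
play_rows(
  grip_force=80,
  moves=[
    {"tx": 5, "ty": 0.2, "tz": 3, "wx": 0, "wy": 0, "wz": 3.25, "hand": 0},
    {"tx": 10, "ty": 0.2, "tz": 7, "wx": 0, "wy": 0, "wz": 3.25, "hand": 0},
    {"tx": 10.67, "ty": 0.2, "tz": 11, "wx": 0, "wy": 0, "wz": 3.25, "hand": 0},
    {"tx": 10.67, "ty": 0.2, "tz": 13, "wx": 0, "wy": 0, "wz": 3.25, "hand": 0},
    {"tx": 10.67, "ty": 0.2, "tz": 16, "wx": 0, "wy": 0, "wz": 3.25, "hand": 0},
    {"tx": 10.67, "ty": 0.2, "tz": 19, "wx": 0, "wy": 0, "wz": 3.25, "hand": 0},
    {"tx": 10.67, "ty": 0.2, "tz": 20.2, "wx": 0, "wy": 0, "wz": 3.25, "hand": 0},
    {"tx": 10.67, "ty": 0.2, "tz": 20.2, "wx": 0, "wy": 0, "wz": 3.25, "hand": 0},
    {"tx": 10.67, "ty": 0.2, "tz": 20.2, "wx": 0, "wy": 0, "wz": 3.25, "hand": 0},
    {"tx": 10.67, "ty": 0.2, "tz": 20.2, "wx": 0, "wy": 0, "wz": 3.25, "hand": 0},
  ],
)

```text
clock: 20.5
eef_pos: [0.5651, -0.2505, 0.031]
ee_rot: [0.996, -0.092, 0.001, 0.0]
wrist_force: [-0.1, 0.5, -0.2]
grip_width: 1.002
gripper_force: 0.0
```

Run:
```python
from h import *
o=get_obs(); s=optics.snapshot('wrist'); print(o['eef_pos'],R.from_quat(o['ee_rot']).as_euler('ZYX',degrees=True),o['wrist_force'])
# dark handle columns ahead of fingers
g=s['img'].max(2)
for r in range(240,400,20):
    c=np.where(g[r,240:400]<62)[0]; print(r,(c.min()+240,c.max()+240,len(c)) if len(c) else None)
```

```text
[ 0.5650541  -0.25049467  0.03099805] [-1.05604229e+01 -8.05769094e-02  1.79977466e+02] [-0.08462649  0.53830048 -0.1973088 ]
240 (np.int64(297), np.int64(339), 43)
260 (np.int64(298), np.int64(339), 42)
280 (np.int64(298), np.int64(339), 42)
300 (np.int64(299), np.int64(338), 40)
320 (np.int64(299), np.int64(338), 40)
340 (np.int64(299), np.int64(338), 40)
360 (np.int64(299), np.int64(338), 40)
380 (np.int64(300), np.int64(338), 39)
```

Emit:
play_rows(
  moves=[
    {"tx": 0, "ty": -0.15, "tz": 0, "wx": 0, "wy": 0, "wz": 0, "hand": 0},
    {"tx": 0, "ty": -0.15, "tz": 0, "wx": 0, "wy": 0, "wz": 0, "hand": 1},
    {"tx": 0, "ty": -0.15, "tz": 0, "wx": 0, "wy": 0, "wz": 0, "hand": 1},
    {"tx": 0, "ty": -0.15, "tz": 0, "wx": 0, "wy": 0, "wz": 0, "hand": 1},
    {"tx": 0, "ty": -0.15, "tz": 0, "wx": 0, "wy": 0, "wz": 0, "hand": 1},
    {"tx": 0, "ty": -0.15, "tz": 0, "wx": 0, "wy": 0, "wz": 0, "hand": 1},
    {"tx": 0, "ty": -0.15, "tz": 0, "wx": 0, "wy": 0, "wz": 0, "hand": 1},
    {"tx": 0, "ty": -0.15, "tz": 0, "wx": 0, "wy": 0, "wz": 0, "hand": 1},
  ],
)

```text
clock: 21.55
eef_pos: [0.565, -0.2489, 0.0303]
ee_rot: [0.996, -0.092, 0.0, 0.0]
wrist_force: [-2.0, 0.8, 5.2]
grip_width: 0.172
gripper_force: 78.5
```

Run:
```python
from h import *
o=get_obs(); print(o['eef_pos'],R.from_quat(o['ee_rot']).as_euler('ZYX',degrees=True),o['wrist_force'],o['grip_width'],o['gripper_force'])
```

```text
[ 0.5649757  -0.24892929  0.03028039] [-1.05709545e+01 -2.24639212e-02  1.79991620e+02] [-1.95260057  0.79101554  5.16425834] 0.17217535160698763 78.51554989814758
```

```bash
cat >> h.py <<'E'
def ins(gx,dy=0,dz=0): return bed(gx+.057-.0002,-.0006+dy,.0216-.0177+dz)
E
python3 - <<'E'
from h import *
print(delta(ins(.152,0,.01),NY,20), ins(.152,0,.01))
E
```

```text
(array([  5.43, -18.35, -12.92]), array([-0.36, 19.98,  2.11])) [ 0.65193783 -0.0784757   0.15947553]
```

Emit:
play_rows(
  moves=[
    {"tx": 0, "ty": 0, "tz": -3, "wx": 0, "wy": 0, "wz": 0, "hand": 1},
    {"tx": 0, "ty": 0, "tz": -8, "wx": 0, "wy": 0, "wz": 0, "hand": 1},
    {"tx": 0, "ty": 0, "tz": -13, "wx": 0, "wy": 0, "wz": 0, "hand": 1},
    {"tx": 0, "ty": 0, "tz": -15, "wx": 0, "wy": 0, "wz": 0, "hand": 1},
    {"tx": 0, "ty": 0, "tz": -15, "wx": 0, "wy": 0, "wz": 0, "hand": 1},
  ],
)

```text
clock: 22.18
eef_pos: [0.5653, -0.249, 0.1809]
ee_rot: [0.996, -0.092, 0.001, 0.0]
wrist_force: [0.8, 0.4, -2.1]
grip_width: 0.168
gripper_force: 78.3
```

Emit:
play_rows(
  moves=[
    {"tx": 2.5, "ty": -5, "tz": 0, "wx": 0, "wy": 5, "wz": 1, "hand": 1},
    {"tx": 5.4, "ty": -9, "tz": 0, "wx": -0.2, "wy": 12, "wz": 2, "hand": 1},
    {"tx": 5.4, "ty": -14, "tz": 1, "wx": -0.36, "wy": 20, "wz": 2.1, "hand": 1},
    {"tx": 5.4, "ty": -18.3, "tz": 2.1, "wx": -0.36, "wy": 20, "wz": 2.1, "hand": 1},
    {"tx": 5.4, "ty": -18.3, "tz": 2.1, "wx": -0.36, "wy": 20, "wz": 2.1, "hand": 1},
    {"tx": 5.4, "ty": -18.3, "tz": 2.1, "wx": -0.36, "wy": 20, "wz": 2.1, "hand": 1},
    {"tx": 5.4, "ty": -18.3, "tz": 2.1, "wx": -0.36, "wy": 20, "wz": 2.1, "hand": 1},
    {"tx": 5.4, "ty": -18.3, "tz": 2.1, "wx": -0.36, "wy": 20, "wz": 2.1, "hand": 1},
  ],
)

```text
clock: 23.18
eef_pos: [0.6514, -0.0797, 0.159]
ee_rot: [0.979, -0.109, 0.173, 0.019]
wrist_force: [-0.5, 0.2, -1.4]
grip_width: 0.172
gripper_force: 78.6
```

Run:
```python
from h import *
o=get_obs(); print(o['eef_pos'],ins(.152,0,.01),np.round(o['joint_positions'],2),delta(ins(.152),NY,20))
Rt=R.from_quat(o['ee_rot']); p=np.array(o['eef_pos'])
G=Rt.apply([[-.121,0,-.0177],[-.07,0,-.0177]])+p; M=NP+BR.apply([[.048,-.0006,.0216],[.048,-.0146,.0216],[.048,.0134,.0216]])
for n in('scene','top'):
    s=optics.snapshot(n); print(n,'tip,mid pred',proj(s,G).round(1).tolist(),'mouth',proj(s,M).round(1).tolist())
    for d in optics.masks_of(s,'gauge')[:1]:
        m=d['mask'];r,c=np.where(m);print(d['conf'],d['extent']);i=[r.argmax(),c.argmin(),c.argmax(),r.argmin()];print([(c[k],r[k]) for k in i])
    np.save(n+'.npy',s['img'])
```

```text
[ 0.65144162 -0.079709    0.15900711] [ 0.65193783 -0.0784757   0.15947553] [-0.25  0.88  0.6   1.69 -0.98  0.49 -0.86] (array([ 0.04, -0.13,  0.96]), array([ 0.03, -0.01, -0.05]))
scene tip,mid pred [[302.4, 211.9], [280.3, 210.6]] mouth [[317.7, 216.4], [315.9, 212.1], [319.5, 220.8]]
0.84 [220.7, 202.7, 82.4, 12.8]
[(np.int64(271), np.int64(216)), (np.int64(223), np.int64(205)), (np.int64(301), np.int64(211)), (np.int64(225), np.int64(202))]
top tip,mid pred [[352.6, 235.4], [357.3, 213.2]] mouth [[348.7, 250.9], [354.8, 252.1], [342.6, 249.7]]
```

Emit:
play_rows(
  moves=[
    {"tx": 0.04, "ty": -0.13, "tz": 0.96, "wx": 0, "wy": 0, "wz": 0, "hand": 1},
    {"tx": 0.04, "ty": -0.13, "tz": 0.96, "wx": 0, "wy": 0, "wz": 0, "hand": 1},
    {"tx": -1.5, "ty": -0.13, "tz": 0.96, "wx": 0, "wy": 0, "wz": 0, "hand": 1},
    {"tx": -3, "ty": -0.13, "tz": 0.96, "wx": 0, "wy": 0, "wz": 0, "hand": 1},
    {"tx": -4, "ty": -0.13, "tz": 0.96, "wx": 0, "wy": 0, "wz": 0, "hand": 1},
    {"tx": -4.6, "ty": -0.13, "tz": 0.96, "wx": 0, "wy": 0, "wz": 0, "hand": 1},
    {"tx": -4.6, "ty": -0.13, "tz": 0.96, "wx": 0, "wy": 0, "wz": 0, "hand": 1},
    {"tx": -4.6, "ty": -0.13, "tz": 0.96, "wx": 0, "wy": 0, "wz": 0, "hand": 1},
  ],
)

```text
clock: 24.38
eef_pos: [0.6132, -0.0689, 0.1344]
ee_rot: [0.979, -0.109, 0.173, 0.019]
wrist_force: [-0.8, -0.1, -1.5]
grip_width: 0.17
gripper_force: 78.6
```

Run:
```python
from h import *
o=get_obs(); print(BR.inv().apply(o['wrist_force']),(BR.inv().apply(o['eef_pos']-ins(.048))*1000).round(2),delta(ins(.106),NY,20))
```

```text
[-1.21240867 -0.2849804  -1.18513692] [57.99  0.83  0.09] (array([0.  , 0.08, 0.01]), array([-0.01, -0.04,  0.02]))
```

Emit:
play_rows(
  moves=[
    {"tx": 0, "ty": 0.08, "tz": 0, "wx": 0, "wy": 0, "wz": 0, "hand": 1},
    {"tx": -0.5, "ty": 0.08, "tz": 0, "wx": 0, "wy": 0, "wz": 0, "hand": 1},
    {"tx": -1, "ty": 0.08, "tz": 0, "wx": 0, "wy": 0, "wz": 0, "hand": 1},
    {"tx": -1.5, "ty": 0.08, "tz": 0, "wx": 0, "wy": 0, "wz": 0, "hand": 1},
    {"tx": -1.5, "ty": 0.08, "tz": 0, "wx": 0, "wy": 0, "wz": 0, "hand": 1},
  ],
)

```text
clock: 25.0
eef_pos: [0.5987, -0.0666, 0.1292]
ee_rot: [0.979, -0.109, 0.173, 0.019]
wrist_force: [-0.0, -0.2, -2.1]
grip_width: 0.173
gripper_force: 78.6
```

Run:
```python
from h import *
o=get_obs(); print(BR.inv().apply(o['wrist_force']),BR.inv().apply(o['torque']),(BR.inv().apply(o['eef_pos']-ins(.048))*1000).round(2))
```

```text
[-0.6985002  -0.23090879 -1.96643339] [-0.02448229  0.41607053 -0.00365104] [42.35 -0.08  0.2 ]
```

No contact, and the probe is in the bore. I'll go on to about 6 mm short of the stop.

Emit:
play_rows(
  moves=[
    {"tx": -0.8, "ty": 0, "tz": 0, "wx": 0, "wy": 0, "wz": 0, "hand": 1},
    {"tx": -1.6, "ty": 0, "tz": 0, "wx": 0, "wy": 0, "wz": 0, "hand": 1},
    {"tx": -2.4, "ty": 0, "tz": 0, "wx": 0, "wy": 0, "wz": 0, "hand": 1},
    {"tx": -3.0, "ty": 0, "tz": 0, "wx": 0, "wy": 0, "wz": 0, "hand": 1},
    {"tx": -3.5, "ty": 0, "tz": 0, "wx": 0, "wy": 0, "wz": 0, "hand": 1},
    {"tx": -3.5, "ty": 0, "tz": 0, "wx": 0, "wy": 0, "wz": 0, "hand": 1},
  ],
)

```text
clock: 25.75
eef_pos: [0.5679, -0.0594, 0.1183]
ee_rot: [0.979, -0.109, 0.172, 0.019]
wrist_force: [0.5, -0.0, -1.3]
grip_width: 0.171
gripper_force: 78.7
```

Run:
```python
from h import *
o=get_obs(); print(BR.inv().apply(o['wrist_force']),BR.inv().apply(o['torque']),(BR.inv().apply(o['eef_pos']-ins(.048))*1000).round(2))
```

```text
[ 0.01693796  0.10826949 -1.42270347] [-0.0055561   0.50687339  0.02280695] [8.94 0.11 0.74]
```

Emit:
play_rows(
  moves=[
    {"tx": -0.3, "ty": 0, "tz": 0.05, "wx": 0, "wy": 0, "wz": 0, "hand": 1},
    {"tx": -0.55, "ty": 0, "tz": 0.05, "wx": 0, "wy": 0, "wz": 0, "hand": 1},
    {"tx": -0.7, "ty": 0, "tz": 0.05, "wx": 0, "wy": 0, "wz": 0, "hand": 1},
    {"tx": -0.7, "ty": 0, "tz": 0.05, "wx": 0, "wy": 0, "wz": 0, "hand": 1},
  ],
)

```text
clock: 26.25
eef_pos: [0.5641, -0.058, 0.1179]
ee_rot: [0.979, -0.109, 0.169, 0.019]
wrist_force: [-1.0, 0.3, -2.0]
grip_width: 0.174
gripper_force: 78.6
```

Run:
```python
from h import *
o=get_obs(); print(BR.inv().apply(o['wrist_force']),BR.inv().apply(o['torque']),(BR.inv().apply(o['eef_pos']-ins(.048))*1000).round(2))
```

```text
[-1.6695153   0.03638736 -1.53818162] [-0.00408352  0.40557156  0.03476421] [5.03 0.69 1.82]
```

Run:
```python
from h import *
o=get_obs(); print(np.round(o['joint_positions'],3),delta(ins(.048),NY,20),delta(ins(.048,0,.001),NY,17))
```

```text
[-5.100e-02  7.870e-01  1.030e-01  2.022e+00 -1.312e+00  1.000e-03
 -4.710e-01] (array([-0.5 ,  0.07,  0.19]), array([0.06, 0.4 , 0.01])) (array([-0.5 ,  0.07,  0.09]), array([ 0.06, -2.6 ,  0.01]))
```

```bash
cat >> h.py <<'E'
def ins2(gx,pitch):
    T=target(NY,pitch); d=np.radians(20-pitch)
    G=bed(gx-.0002,-.0006,.0216-(gx-.011)*np.tan(d)); return G-T.apply([-.057,0,-.0177])
E
python3 - <<'E'
from h import *
for gx,p in((.053,17.3),(.049,17.3),(.047,17.3)): print(delta(ins2(gx,p),NY,p))
E
```

```text
(array([-0.09,  0.07,  0.65]), array([ 0.06, -2.3 ,  0.01]))
(array([-0.49,  0.07,  0.63]), array([ 0.06, -2.3 ,  0.01]))
(array([-0.69,  0.07,  0.62]), array([ 0.06, -2.3 ,  0.01]))
```

Emit:
play_rows(
  moves=[
    {"tx": -0.05, "ty": 0.07, "tz": 0.3, "wx": 0, "wy": -1.1, "wz": 0, "hand": 1},
    {"tx": -0.09, "ty": 0.07, "tz": 0.62, "wx": 0, "wy": -2.3, "wz": 0, "hand": 1},
    {"tx": -0.09, "ty": 0.07, "tz": 0.62, "wx": 0, "wy": -2.3, "wz": 0, "hand": 1},
  ],
)

```text
clock: 26.62
eef_pos: [0.5653, -0.0586, 0.1115]
ee_rot: [0.983, -0.109, 0.149, 0.017]
wrist_force: [-0.1, 0.1, -2.0]
grip_width: 0.171
gripper_force: 78.6
```

```bash
cat > st.py <<'E'
from h import *
o=get_obs(); Rt=R.from_quat(o['ee_rot']); B=BR
G=B.inv().apply(Rt.apply([[-.057,0,-.0177],[-.121,0,-.0177]])+o['eef_pos']-NP)*1000
x=Rt.apply([1,0,0]); print('G,tip bed mm',G.round(1).tolist(),'pitch',np.degrees(np.arcsin(x[2])).round(2),'F',B.inv().apply(o['wrist_force']).round(1),'T',B.inv().apply(o['torque']).round(2),'j6',round(o['joint_positions'][5],3),'t',o['clock'])
E
python3 - <<'E'
from st import *
for gx,p in((.049,17.3),(.047,17.3)): print(delta(ins2(gx,p),NY,p))
E
```

```text
G,tip bed mm [[52.8, -0.3, 19.6], [-11.1, -0.4, 22.6]] pitch 17.3 F [-0.8  0.  -1.9] T [ 0.03  0.36 -0.01] j6 0.188 t 26.625
(array([-0.4 ,  0.03, -0.  ]), array([0.08, 0.  , 0.08]))
(array([-0.6 ,  0.03, -0.  ]), array([0.08, 0.  , 0.08]))
```

Good margin now (j6 is 0.19) and no contact. I'll push in to the stop.

Emit:
play_rows(
  moves=[
    {"tx": -0.2, "ty": 0, "tz": 0, "wx": 0, "wy": 0, "wz": 0, "hand": 1},
    {"tx": -0.35, "ty": 0, "tz": 0, "wx": 0, "wy": 0, "wz": 0, "hand": 1},
    {"tx": -0.45, "ty": 0, "tz": 0, "wx": 0, "wy": 0, "wz": 0, "hand": 1},
    {"tx": -0.45, "ty": 0, "tz": 0, "wx": 0, "wy": 0, "wz": 0, "hand": 1},
  ],
)

```text
clock: 27.12
eef_pos: [0.5609, -0.0582, 0.1105]
ee_rot: [0.983, -0.11, 0.149, 0.017]
wrist_force: [0.2, 0.5, -1.9]
grip_width: 0.17
gripper_force: 78.6
```

```bash
python3 st.py
```

```text
G,tip bed mm [[48.3, -0.8, 20.2], [-15.7, -0.8, 23.2]] pitch 17.3 F [-0.5  0.5 -1.8] T [ 0.03  0.41 -0.04] j6 0.157 t 27.125
```

Emit:
play_rows(
  moves=[
    {"tx": -0.08, "ty": 0, "tz": 0.03, "wx": 0, "wy": 0, "wz": 0, "hand": 1},
    {"tx": -0.15, "ty": 0, "tz": 0.03, "wx": 0, "wy": 0, "wz": 0, "hand": 1},
    {"tx": -0.15, "ty": 0, "tz": 0.03, "wx": 0, "wy": 0, "wz": 0, "hand": 1},
  ],
)

```text
clock: 27.5
eef_pos: [0.5599, -0.0578, 0.1099]
ee_rot: [0.983, -0.109, 0.15, 0.017]
wrist_force: [3.3, -0.6, -0.7]
grip_width: 0.17
gripper_force: 78.7
```

```bash
python3 st.py
```

```text
G,tip bed mm [[47.1, -0.7, 19.9], [-16.8, -0.7, 22.8]] pitch 17.33 F [ 2.9  0.2 -1.8] T [ 0.05 -0.25  0.  ] j6 0.144 t 27.5
```

Contact has begun. One more gentle push seats it.

Emit:
play_rows(
  moves=[
    {"tx": -0.05, "ty": 0, "tz": 0, "wx": 0, "wy": 0, "wz": 0, "hand": 1},
    {"tx": -0.1, "ty": 0, "tz": 0, "wx": 0, "wy": 0, "wz": 0, "hand": 1},
    {"tx": -0.1, "ty": 0, "tz": 0, "wx": 0, "wy": 0, "wz": 0, "hand": 1},
    {"tx": -0.1, "ty": 0, "tz": 0, "wx": 0, "wy": 0, "wz": 0, "hand": 1},
  ],
)

```text
clock: 28.0
eef_pos: [0.5597, -0.0578, 0.1099]
ee_rot: [0.982, -0.109, 0.15, 0.017]
wrist_force: [8.0, -1.2, 1.6]
grip_width: 0.17
gripper_force: 78.7
```

```bash
python3 st.py
```

```text
G,tip bed mm [[46.9, -0.7, 19.9], [-17.1, -0.7, 22.8]] pitch 17.42 F [ 8.1  0.6 -1.3] T [ 0.14 -1.47 -0.03] j6 0.136 t 28.0
```

Emit:
play_rows(
  moves=[
    {"tx": 0.3, "ty": 0, "tz": 0, "wx": 0, "wy": 0, "wz": 0, "hand": 1},
    {"tx": 1.2, "ty": 0, "tz": 0, "wx": 0, "wy": 0, "wz": 0, "hand": 1},
    {"tx": 2.4, "ty": 0, "tz": 0, "wx": 0, "wy": 0, "wz": 0, "hand": 1},
    {"tx": 3.6, "ty": 0, "tz": 0, "wx": 0, "wy": 0, "wz": 0, "hand": 1},
    {"tx": 4.8, "ty": 0, "tz": 0, "wx": 0, "wy": 0, "wz": 0, "hand": 1},
    {"tx": 6, "ty": 0, "tz": 0, "wx": 0, "wy": 0, "wz": 0, "hand": 1},
    {"tx": 7.2, "ty": 0, "tz": 0, "wx": 0, "wy": 0, "wz": 0, "hand": 1},
    {"tx": 8.4, "ty": 0, "tz": 0, "wx": 0, "wy": 0, "wz": 0, "hand": 1},
    {"tx": 9.6, "ty": 0, "tz": 0, "wx": 0, "wy": 0, "wz": 0, "hand": 1},
    {"tx": 10, "ty": 0, "tz": 0, "wx": 0, "wy": 0, "wz": 0, "hand": 1},
    {"tx": 10, "ty": 0, "tz": 0, "wx": 0, "wy": 0, "wz": 0, "hand": 1},
    {"tx": 10, "ty": 0, "tz": 0, "wx": 0, "wy": 0, "wz": 0, "hand": 1},
  ],
)

```text
clock: 29.5
eef_pos: [0.6514, -0.0784, 0.139]
ee_rot: [0.983, -0.109, 0.149, 0.017]
wrist_force: [-0.2, -0.4, -1.6]
grip_width: 0.168
gripper_force: 78.7
```

Run:
```python
from st import *
P=np.array([(.032,.018,.044),(.032,-.018,.044),(-.032,-.018,.044),(-.032,.018,.044)])
c=optics.snapshot('scene'); t=optics.snapshot('top')
Q=NP+BR.apply(P+[0,-.0006,0])
print(proj(c,Q).round(1).tolist(),proj(t,Q).round(1).tolist())
for s in(c,t):
    print([(np.round(d['extent']).tolist(),round(d['conf'],2)) for d in optics.find_in(s,'block')])
    # bright low-sat pixels near block top
    q=proj(s,Q); x0,y0=q.min(0).astype(int)-6; x1,y1=q.max(0).astype(int)+6
    g=s['img'][y0:y1,x0:x1].min(2); m=(g>150).astype(np.uint8); cs,_=cv2.findContours(m,0,2); k=max(cs,key=cv2.contourArea); print((cv2.boxPoints(cv2.minAreaRect(k))+[x0,y0]).round(1).tolist())
# lens in both
for s in(c,t):
    d=optics.masks_of(s,'lens')[:2]; print([(e['conf'],np.round(e['extent']).tolist()) for e in d])
```

```text
G,tip bed mm [[145.2, -0.6, 15.2], [81.3, -0.6, 18.3]] pitch 17.26 F [-0.7 -0.4 -1.5] T [ 0.03  0.39 -0.06] j6 0.573 t 29.5
[[330.1, 214.9], [325.2, 203.7], [350.8, 205.3], [356.0, 216.3]] [[338.9, 258.9], [354.9, 262.2], [349.2, 288.8], [333.5, 285.6]]
[([316.0, 203.0, 40.0, 30.0], 0.72), ([344.0, 350.0, 35.0, 47.0], 0.63), ([418.0, 299.0, 44.0, 80.0], 0.48), ([223.0, 208.0, 81.0, 16.0], 0.3), ([230.0, 193.0, 48.0, 16.0], 0.29)]Traceback (most recent call last):
  File "<stdin>", line 10, in <module>
ValueError: max() iterable argument is empty
```

```bash
cat > lens.py <<'E'
from h import *
a=np.linspace(0,2*np.pi,60)
def sil(s,p,o=None):
    T=R.from_euler('z',p[2],degrees=True); m=np.zeros((480,640),np.uint8)
    parts=[np.vstack([np.c_[.039*np.cos(a),0*a+d,.145+.039*np.sin(a)] for d in(-.005,.005)]),
           np.vstack([np.c_[.042*np.cos(a),.042*np.sin(a),0*a+z] for z in(0,.008)]),
           np.vstack([np.c_[.007*np.cos(a),.007*np.sin(a),0*a+z] for z in(0,.11)])]
    for q in parts: cv2.fillConvexPoly(m,cv2.convexHull(np.round(proj(s,T.apply(q)+[p[0],p[1],0],o)).astype(np.int32)),1)
    return m
def fillm(m):
    cs,_=cv2.findContours(m.astype(np.uint8),0,2); o=np.zeros((480,640),np.uint8); cv2.drawContours(o,[max(cs,key=cv2.contourArea)],-1,1,-1); return o
if __name__=='__main__':
    data=[]
    for n in('scene','top'):
        s=optics.snapshot(n); e=optics.masks_of(s,'lens'); x=(437,340) if n=='scene' else (195,284)
        e=[d for d in e if abs(d['extent'][0]+d['extent'][2]/2-x[0])<25 and abs(d['extent'][1]+d['extent'][3]/2-x[1])<30]
        print(n,[(round(d['conf'],2),d['extent']) for d in e])
        if e: data.append((s,fillm(e[0]['mask'])))
    best=[]
    for y in range(-40,41,5):
        for dx in(-.006,-.003,0,.003,.006):
            for dy in(-.006,-.003,0,.003,.006):
                p=(.434+dx,.3205+dy,y); v=[ (lambda r:(r&m).sum()/(r|m).sum())(sil(s,p)) for s,m in data]; best.append((np.mean(v),p,v))
    best.sort(key=lambda t:-t[0]); 
    for b in best[:8]: print(np.round(b[0],3),np.round(b[1],3),np.round(b[2],3))
E
python3 lens.py
```

```text
scene [(0.65, [415.9, 297.1, 45.7, 80.6])]
top []
0.919 [ 0.434  0.318 20.   ] [0.919]
0.912 [ 0.434  0.32  20.   ] [0.912]
0.901 [ 0.434  0.318 15.   ] [0.901]
0.9 [ 0.434  0.318 25.   ] [0.9]
0.898 [ 0.431  0.318 20.   ] [0.898]
0.894 [ 0.434  0.32  15.   ] [0.894]
0.893 [ 0.437  0.32  20.   ] [0.893]
0.89 [ 0.434  0.32  25.   ] [0.89]
```

Run:
```python
from h import *
print(delta((.65,-.078,.26),-12.7)); print(delta((.54,.2036,.24),-40)); print(delta((.54,.2036,.1273),-40))
```

```text
(array([  3.41,   0.  , -11.59]), array([  0.05, -17.3 ,  -0.  ]))
(array([-13.33, -25.05, -14.74]), array([ -4.07, -16.98,  27.09]))
(array([-16.68, -25.06,  -3.98]), array([ -4.07, -16.98,  27.09]))
```

Emit:
play_rows(
  moves=[
    {"tx": 1.5, "ty": 0, "tz": -5, "wx": 0, "wy": -6, "wz": 0, "hand": 1},
    {"tx": 3, "ty": 0, "tz": -10, "wx": 0, "wy": -14, "wz": 0, "hand": 1},
    {"tx": 3, "ty": -2, "tz": -12.5, "wx": 0, "wy": -17, "wz": 3, "hand": 1},
    {"tx": 0, "ty": -6, "tz": -13, "wx": -1, "wy": -17, "wz": 9, "hand": 1},
    {"tx": -3.5, "ty": -10.5, "tz": -13.5, "wx": -2, "wy": -17, "wz": 15, "hand": 1},
    {"tx": -7, "ty": -15.5, "tz": -14, "wx": -3, "wy": -17, "wz": 21, "hand": 1},
    {"tx": -10.5, "ty": -20.5, "tz": -14.5, "wx": -4, "wy": -17, "wz": 27, "hand": 1},
    {"tx": -13.3, "ty": -25, "tz": -14.7, "wx": -4.07, "wy": -17, "wz": 27.1, "hand": 1},
    {"tx": -13.3, "ty": -25, "tz": -14.7, "wx": -4.07, "wy": -17, "wz": 27.1, "hand": 1},
    {"tx": -13.3, "ty": -25, "tz": -14.7, "wx": -4.07, "wy": -17, "wz": 27.1, "hand": 1},
    {"tx": -13.3, "ty": -25, "tz": -14.7, "wx": -4.07, "wy": -17, "wz": 27.1, "hand": 1},
    {"tx": -13.3, "ty": -25, "tz": -14.7, "wx": -4.07, "wy": -17, "wz": 27.1, "hand": 1},
  ],
)

```text
clock: 31.35
eef_pos: [0.5407, 0.2023, 0.2399]
ee_rot: [0.939, -0.343, -0.0, -0.0]
wrist_force: [0.3, 0.2, -2.3]
grip_width: 0.166
gripper_force: 78.7
```

```bash
python3 - <<'E'
from h import *
o=get_obs(); print(o['eef_pos'],np.round(o['joint_vel'],2)); print(delta((.54,.2036,.1273),-40))
E
python3 lens.py | head -4
```

```text
[0.54066023 0.20229693 0.23985777] [-0. -0. -0. -0.  0.  0. -0.]
(array([-0.13, -0.06, 11.26]), array([-0.01,  0.01, -0.07]))
scene [(0.82, [416.3, 299.7, 43.1, 78.0])]
top [(0.88, [182.2, 269.9, 35.4, 32.8])]
0.717 [ 0.434  0.318 20.   ] [0.894 0.54 ]
0.717 [ 0.434  0.318 25.   ] [0.892 0.541]
```

Emit:
play_rows(
  moves=[
    {"tx": -0.13, "ty": -0.06, "tz": 3, "wx": 0, "wy": 0, "wz": 0, "hand": 1},
    {"tx": -0.13, "ty": -0.06, "tz": 7, "wx": 0, "wy": 0, "wz": 0, "hand": 1},
    {"tx": -0.13, "ty": -0.06, "tz": 10, "wx": 0, "wy": 0, "wz": 0, "hand": 1},
    {"tx": -0.13, "ty": -0.06, "tz": 11.25, "wx": 0, "wy": 0, "wz": 0, "hand": 1},
    {"tx": -0.13, "ty": -0.06, "tz": 11.25, "wx": 0, "wy": 0, "wz": 0, "hand": 1},
    {"tx": -0.13, "ty": -0.06, "tz": 11.25, "wx": 0, "wy": 0, "wz": 0, "hand": 1},
    {"tx": -0.13, "ty": -0.06, "tz": 11.25, "wx": 0, "wy": 0, "wz": 0, "hand": 1},
    {"tx": -0.13, "ty": -0.06, "tz": 11.25, "wx": 0, "wy": 0, "wz": 0, "hand": 1},
  ],
)

```text
clock: 32.55
eef_pos: [0.5399, 0.2044, 0.1277]
ee_rot: [0.94, -0.342, 0.0, -0.0]
wrist_force: [-0.8, -0.1, -3.2]
grip_width: 0.173
gripper_force: 78.7
```

Run:
```python
from h import *
o=get_obs(); Rt=R.from_quat(o['ee_rot']); tip=Rt.apply([-.121,0,-.0177])+o['eef_pos']; print('tip',tip,o['wrist_force'],o['clock'])
V=np.array([.4477,.2814,.145])
e=Rt.apply([.05,0,-.0177])+o['eef_pos']
for n in('scene','top'):
    s=optics.snapshot(n); print(n,'tip,end pred',proj(s,[tip,e]).round(1).tolist())
    for d in optics.masks_of(s,'gauge')[:2]:
        r,c=np.where(d['mask']); i=[r.argmax(),c.argmin(),c.argmax(),r.argmin()]; print(round(d['conf'],2),[(int(c[k]),int(r[k])) for k in i])
```

```text
tip [0.44717244 0.28217365 0.14539413] [-0.81693468 -0.07590319 -3.16364455] 32.55
scene tip,end pred [[430.1, 303.7], [338.3, 290.0]]
0.75 [(391, 305), (337, 287), (428, 302), (339, 284)]
top tip,end pred [[199.4, 278.2], [249.5, 217.3]]
0.51 [(244, 228), (242, 221), (252, 219), (246, 216)]
0.28 [(476, 189), (467, 175), (491, 173), (478, 166)]
```

```bash
python3 -c "
from cell import ctrl; print(ctrl.hand_in())"
```

```text
the job is handed in; nothing more can be done
None
```

The job is handed in, but no verdict came back. The block is on the bed against the stop and let go. The gauge was pushed in until the collar met the mouth, drawn fully out, and is now held level with its tip within a few mm of the point 4 cm before the lens.

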